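Set up a stepped roller on V-blocks for a run-out check

ROBOT

A 6-joint arm with a two-finger parallel gripper is mounted at the origin on the work surface. World frame = base frame: x ahead of the robot, y to its left, z up, the work surface at z = 0. Lengths are in m, angles in rad, forces in N, time in s.
With the tool pointing down it reaches from about 0.375 to 0.75 m from the base axis. Payload 9 kg.
Tool frame: the origin (TCP) lies at the very end of the fingers, on their centre line; the grasp point (between the pads) lies 19 mm behind it (manip.grip_point_offset is the distance from the TCP to the grasp point, in m); z points along the fingers, y is the line along which they close (so a half turn about z gives the same grasp; the last joint's range is limited). The gripper opens to 85 mm and grips with 20 to 120 N. Pads are 22 mm wide; open, the fingers measure 114 mm over their backs; the gripper's body (76 mm by 85 mm) begins 54 mm behind the grasp point. The pads swing forward as they close: fully open they stand 13 mm farther back than shut.
Start: joints at [1.123, 0.104, 0.097, 1.564, 0, 1.353], TCP at [0.137, 0.584, 0.231] pointing down, gripper open.
Joint ranges: [-2.99, 2.99], [-0.84, 1.86], [-1.1, 1.16], [-1.84, 2.11], [-1.51, 1.56], [-3.14, 3.14]. Speed limits (rad/s): [2.22, 2.22, 2.57, 3.14, 3.14, 3.14].

INTERFACE

Orientations are given as a unit quaternion [w, x, y, z].
In Python, from plant import manip gives the robot as it stands. The module is installed in compiled form; this text tells all that it offers.
- The arm moves only by the shell command python3 -m creep 'ROWS' [FORCE]. ROWS is JSON, a list of rows, each an object of numbers: "fingers": the closure, from 0 (fully open) to 1 (shut); "tx", "ty", "tz": the shift along the tool's x, y, z in m; "twist": the turn about the tool's z in rad. A call has 1 to 20 rows; each row shifts and turns the commanded pose from where the row before left it, along the tool's axes as they then stand; what a row does not reach is not made up. A row lasts 1/8 s, in which the tool goes at most 62.5 mm and 10.7 degrees, less where a joint would pass 70% of its speed; a pose out of reach is approached as far as the arm can. A call is refused whole if a number of a shift passes 0.0625 or a number of a turn 0.188, either way. A call with a gripper value outside its range is refused whole. The fingers move at their own pace and stop on an object; FORCE is the grip in N (left out, the last holds). Time passes only in rows, so rows that do not move let the fingers close. It gives the time, the measured TCP pose, the force, the opening and the grip force at its end, in the units of the state.
- manip.state(): the state, without advancing time (a new reading comes with each control period).
- manip.capture(name): name is "side" or "top" or "wrist"; returns the picture (400x640x3 uint8, red, green, blue); there is no depth.
- manip.camera_params(name): a dict with "K" (3x3 intrinsics, pixels), "dist_coeffs" ([k1, k2, p1, p2, k3] as OpenCV has them; the pictures are not rectified), "position" and "attitude" of the camera in the world. Camera axes: x right, y up, looking along -z (the intrinsics and any distortion apply to the point x, -y, -z); pixel columns grow to the right and rows downward; lengths in m; the calibration is good to about 2 mm. A picture is of the moment at which its call begins: read the wrist's pose just before it. camera_params takes no time and is no camera call; for the wrist camera it gives the pose at the moment of the call.
- manip.sign_off(): hands the job in; it is judged then, once.
The state is a dict: "t": time; "joint_pos": joint angles; "joint_vel": joint speeds; "tau": joint torques, N m; "ee_pos": TCP position; "tool_rot": TCP orientation; "wrist_force": force on the tool from outside, world axes, zero at the start; "ft_torque": the same for the moment, N m; "gripper_width": finger opening in m; "gripper_force": force on a finger pad.
Only numpy, scipy, OpenCV 4.12 (cv2) and the standard library are available. Lean on these libraries where they do the work, as an engineer would, in place of code of your own. Each camera call takes 0.05 s, during which the arm holds its last target. There are 200 camera calls.

TASK

Set up the stepped roller shaft for a run-out check at the end stop: stand the narrow and the wide V-block on the deck in line with the stop screw, lay the shaft level across them with its thin neck in the narrow V and its thick neck in the wide V, each block under the middle of its neck and the thin end facing the stop screw with about 5 mm to spare. Last of all, stand the dial gauge upright behind the shaft (on the side away from the robot), its arm square across the shaft and its tip over the middle of the black roller. Do not drop the shaft or the gauge or knock them over, and leave the black ring and the white cap where they are.

Things in the scene. Friction and masses are not known exactly. Their poses are not given: they have to be found in the camera images.
- end_stop: Fixed aluminium bracket: foot 60 x 50 x 12 mm, plate 50 mm wide and 88 high at y = 0 to 14 mm (black knob behind it to y = 26), from which a 9 mm steel stop screw points along its own -y (to the robot's right, give or take its yaw), 70 mm up. Origin: on the deck under the middle of the foot; x points away from the robot. Screw tip at (0, -45, 70) mm; the set-up lies beyond it, along its line.
- narrow_block: Loose steel V-block, 40 mm wide (x), 30 thick (y), 69 high, 0.4 kg, upright. Origin: centre of its underside. A 90 degree V, 21 mm wide at the top, runs along its y through the top. It fits the shaft's thin neck and holds the shaft's axis 70 mm above the deck. Both ways round are alike.
- wide_block: Loose steel V-block, 62 mm wide (x), 30 thick (y), 64 high, about 0.6 kg, upright. Origin: centre of its underside. A 90 degree V, 33 mm wide at the top, runs along its y through the top. It fits the shaft's thick neck and holds the shaft's axis 70 mm above the deck. Both ways round are alike.
- shaft: Loose stepped shaft, 170 mm, about 0.35 kg, level in the cradle, axis 56 mm above the deck. Origin: on the axis, in the middle of the black roller (diameter 40, x = -25 to 25 mm), within 5 mm of the balance point. x runs along the shaft to the thin end: thin bare-metal neck, diameter 16, x = 25 to 85 mm (middle 55); thick neck, diameter 32, x = -85 to -25 mm (middle -55). Free to roll about x.
- gauge: Loose dial-gauge stand, about 0.6 kg. Origin: centre of the underside of its dark base, 60 (x) x 50 x 45 mm. Square post, 14 mm, from the base's middle to 200 mm up; free to grip from 160 mm up. A clamp on the post carries an arm along -x with a round dial, 116 to 156 mm up, x = -75 to -56 mm; under it the tip, at (-65, 0) mm, 98 mm up. At the start the arm points roughly to the robot.
- cradle: Fixed white plastic cradle holding the shaft at the start: foot 160 x 46 x 10 mm, two notched uprights 52 mm wide (y), 14 thick, up to 55 high, at x = 55 and -55 mm under the necks. Origin: centre of its underside; x along the shaft.
- lens_ring: Bystander: loose black plastic ring lying flat, diameter 69 mm over its collar, 30 mm high; to be left alone. Origin: centre of its underside.
- cap: Bystander: loose white stepped round cap, diameter 52 mm, 26 mm high; to be left alone. Origin: centre of its underside.
Not all that is in view belongs to the job. Of the things like the gauge, leave any that is purple or yellow; of the rest the larger one is meant.

How it is judged:
By the outcome, as a careful person would: the job done as asked, in the order asked, and still so for the second after the job is handed in, with the robot touching nothing.
It also fails if it takes over 125 s, if anything falls off the work surface, if the arm or the gripper's body presses on something with over 40 N, if the wrist force passes 120 N, or if a joint passes its speed limit or range.

## Working session

There is one attempt and no reset: what is moved stays moved. The work goes in short steps, Python scripts to look and compute and a shell command to move; the robot and the scene stay as the last step left them, time stands still between calls to the robot, and variables do not carry over. Pictures are saved under pics/ and viewed, at most 14 in all, crops included, and the job is handed in when it is done.

```bash
mkdir -p pics; cat > h.py <<'E'
import numpy as np, cv2
from plant import manip
from scipy.spatial.transform import Rotation as R
def rot(q): return R.from_quat([q[1],q[2],q[3],q[0]])
def cam(n):
    p=manip.camera_params(n); return p
def snap(n,f):
    p=cam(n); im=manip.capture(n); cv2.imwrite('pics/'+f+'.png',im[:,:,::-1]); np.save('pics/'+f+'.npy',np.array([p],dtype=object),allow_pickle=True); return im,p
def load(f): return np.load('pics/'+f+'.npy',allow_pickle=True)[0]
def ray(p,uv):
    uv=np.array(uv,float).reshape(-1,1,2)
    n=cv2.undistortPoints(uv,np.array(p['K']),np.array(p['dist_coeffs']))[:,0]
    d=np.c_[n[:,0],-n[:,1],-np.ones(len(n))]
    return np.array(p['position']),rot(p['attitude']).apply(d)
def at(p,uv,z):
    o,d=ray(p,uv); return o+d*((z-o[2])/d[:,2])[:,None]
def proj(p,X):
    c=rot(p['attitude']).inv().apply(np.atleast_2d(X)-np.array(p['position']))
    c=c*[1,-1,-1]
    return cv2.projectPoints(c,np.zeros(3),np.zeros(3),np.array(p['K']),np.array(p['dist_coeffs']))[0][:,0]
E
python3 - <<'E'
from h import *
for n in('top','side'):
    im,p=snap(n,n+'0'); print(n,p)
print(manip.state())
E
```

```text
top {'K': array([[394.43835857,   0.        , 314.69451643],
       [  0.        , 394.43835857, 199.69115556],
       [  0.        ,   0.        ,   1.        ]]), 'dist_coeffs': array([0.02998628, 0.        , 0.        , 0.        , 0.        ]), 'position': array([ 0.41684021, -0.03590186,  0.98608689]), 'attitude': array([-0.70169673, -0.05903508,  0.05279215,  0.70806041])}
side {'K': array([[516.35294759,   0.        , 325.95471723],
       [  0.        , 516.35294759, 203.1787301 ],
       [  0.        ,   0.        ,   1.        ]]), 'dist_coeffs': array([-0.10365937,  0.        ,  0.        ,  0.        ,  0.        ]), 'position': array([0.49764379, 1.03475739, 1.13253978]), 'attitude': array([-0.04346941, -0.01089176,  0.37730378,  0.92500467])}
{'t': 0.1, 'joint_pos': array([ 1.12329210e+00,  1.04650567e-01,  9.65383679e-02,  1.56387565e+00,
       -2.21933564e-05,  1.35308071e+00]), 'joint_vel': array([-0.00038699, -0.00029315,  0.003048  , -0.00053958,  0.00110359,
        0.002104  ]), 'tau': array([ 6.79020333e-03, -5.58204567e+01,  5.04721892e+01,  1.30407893e-02,
       -2.81617567e-04, -3.91826859e-06]), 'ee_pos': array([0.13653953, 0.58395628, 0.23058887]), 'tool_rot': array([-1.84033962e-04,  1.14641666e-01,  9.93406731e-01, -5.66732365e-04]), 'wrist_force': array([-0.29019729,  0.07078968, -0.51216637]), 'ft_torque': array([-0.02351585,  0.01420105,  0.04291934]), 'gripper_force': 0.0, 'gripper_width': 0.08549280413683015}
```

```bash
python3 - <<'E'
import cv2
for n in('top0','side0'):
    a=cv2.imread(f'pics/{n}.png'); cv2.imwrite(f'pics/{n}b.png',cv2.resize(a,(800,500),interpolation=cv2.INTER_CUBIC))
E
```

```text
(no output)
```

View pics/top0b.png

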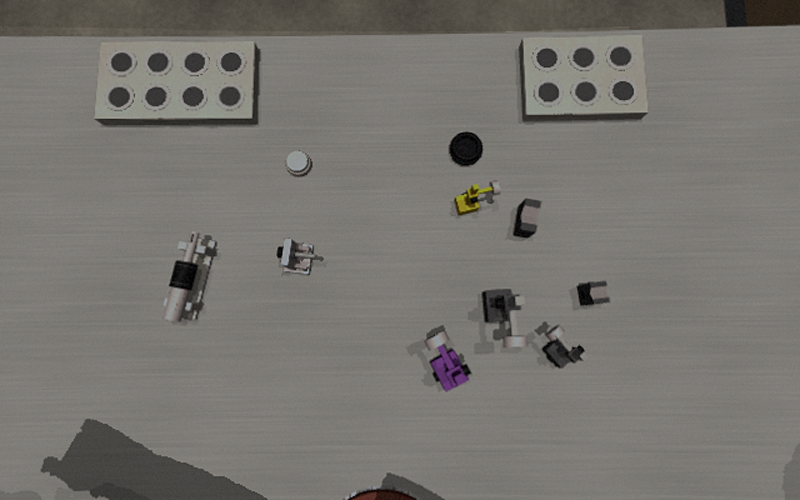

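View pics/side0b.png

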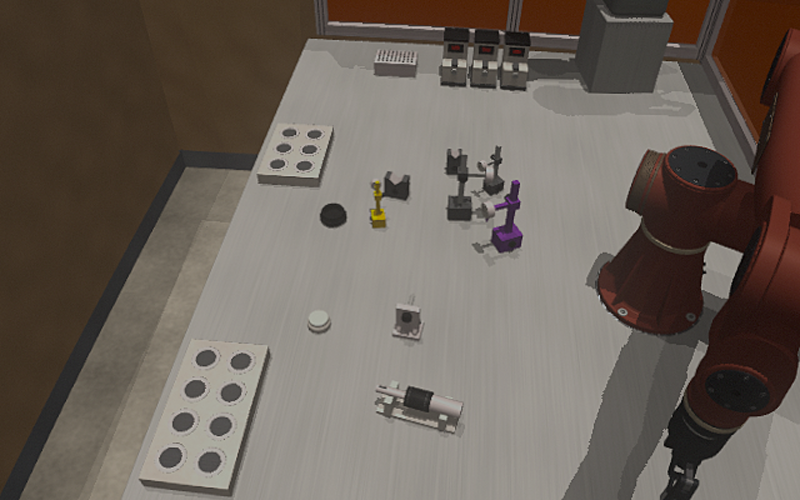

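```bash
python3 - <<'E'
import cv2
a=cv2.imread('pics/top0.png')
cv2.imwrite('pics/cA.png',cv2.resize(a[175:265,120:270],None,fx=5,fy=5,interpolation=cv2.INTER_CUBIC))
cv2.imwrite('pics/cB.png',cv2.resize(a[150:270,370:500],None,fx=5,fy=5,interpolation=cv2.INTER_CUBIC))
E
```

```text
(no output)
```

View pics/cA.png

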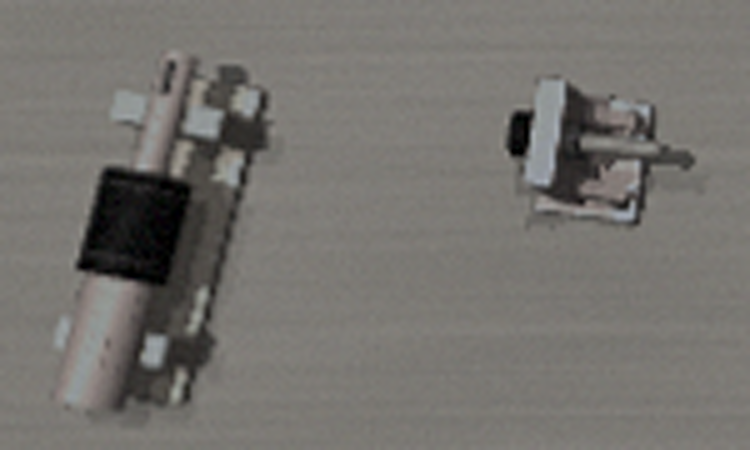

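View pics/cB.png

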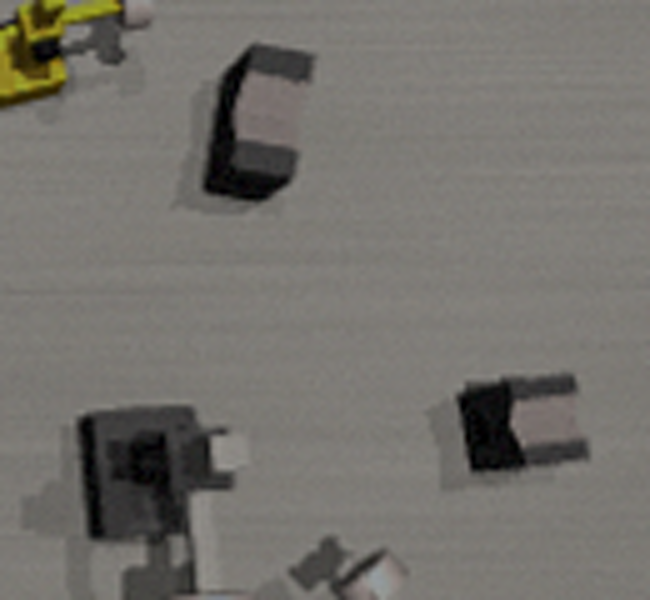

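```bash
python3 - <<'E'
from h import *
p=load('top0'); np.set_printoptions(precision=4,suppress=True)
A=lambda l:np.array(l)/5+[120,175]-0.4
B=lambda l:np.array(l)/5+[370,150]-0.4
def yaw(a): return np.degrees(np.arctan2(a[1],a[0]))
w=at(p,B([(257,45),(314,55),(295,181),(232,174)]),.064);print('wide',w[:,:2],w.mean(0),yaw(w[1]-w[2]))
n=at(p,B([(510,380),(574,374),(590,458),(523,465)]),.069);print('narrow',n[:,:2],n.mean(0),yaw(n[1]-n[2]),yaw(n[0]-n[3]))
s=at(p,A([(178,55),(92,403)]),.056);print('shaft',s,s.mean(0),yaw(s[0]-s[1]),np.linalg.norm(s[0]-s[1]))
r=at(p,A([(133,225)]),.056);print('roller',r)
t=at(p,A([(583,143),(690,159)]),.07);print('screw',t,yaw(t[0]-t[1])-90)
t=at(p,A([(540,78),(563,82),(552,186),(527,184)]),.088);print('plate',t,yaw(t[0]-t[3]),yaw(t[1]-t[2]))
g=at(p,B([(230,450)]),.2);print('post',g)
g=at(p,B([(82,415),(195,405),(92,540)]),.045);print('base',g)
c=manip.camera_params('wrist');print(c, rot(manip.state()['tool_rot']).as_matrix())
E
```

```text
wide [[ 0.6613 -0.2838]
 [ 0.656  -0.3106]
 [ 0.5948 -0.2984]
 [ 0.5985 -0.2689]] [ 0.6276 -0.2904  0.064 ] -11.297420739394168
narrow [[ 0.4991 -0.3904]
 [ 0.5017 -0.4198]
 [ 0.463  -0.424 ]
 [ 0.46   -0.3934]] [ 0.481  -0.4069  0.069 ] 6.254956703103258 4.47048136911266
shaft [[0.6033 0.3541 0.056 ]
 [0.4384 0.3846 0.056 ]] [0.5209 0.3693 0.056 ] -10.469646840165149 0.16773653371914862
roller [[0.5216 0.3707 0.056 ]]
screw [[0.5566 0.1562 0.07  ]
 [0.5485 0.1058 0.07  ]] -9.118412470016992
plate [[0.5845 0.173  0.088 ]
 [0.5825 0.1623 0.088 ]
 [0.534  0.1662 0.088 ]
 [0.535  0.1776 0.088 ]] -5.372043077289208 -4.534252907923588
post [[ 0.4605 -0.2283  0.2   ]]
base [[ 0.4862 -0.1971  0.045 ]
 [ 0.4906 -0.2507  0.045 ]
 [ 0.4275 -0.1995  0.045 ]]
{'K': array([[335.4132,   0.    , 317.2698],
       [  0.    , 335.4132, 202.4999],
       [  0.    ,   0.    ,   1.    ]]), 'dist_coeffs': array([0.0187, 0.    , 0.    , 0.    , 0.    ]), 'position': array([0.0555, 0.6042, 0.3731]), 'attitude': array([ 0.7731, -0.1294, -0.1011,  0.6126])} [[-0.9737  0.2278 -0.0005]
 [ 0.2278  0.9737 -0.0011]
 [ 0.0002 -0.0012 -1.    ]]
```

```bash
cat >> h.py <<'E'
def go(x,y,z,th,base=None):
    """print tool-frame move (translate first, twist after); th = tool-x heading deg"""
    s=manip.state(); m=rot(s['tool_rot']).as_matrix(); d=m.T@(np.array([x,y,z])-s['ee_pos'])
    cur=np.degrees(np.arctan2(m[1,0],m[0,0])); dt=(cur-th+180)%360-180
    print('t%.2f'%s['t'],'pos',s['ee_pos'].round(4),'th %.2f'%cur,'tilt',m[2,:2].round(4),'| move',d.round(4),'twist %.4f'%np.radians(dt),'w %.4f'%s['gripper_width'],'j',s['joint_pos'].round(2))
E
python3 -m creep '[{"tx":-0.037,"ty":-0.0324},{"tx":-0.037,"ty":-0.0324},{"tx":-0.037,"ty":-0.0324},{"tx":-0.037,"ty":-0.0324},{"tx":-0.037,"ty":-0.0324},{"tx":-0.037,"ty":-0.0324},{"tx":-0.037,"ty":-0.0324},{"tx":-0.037,"ty":-0.0324},{"tx":-0.037,"ty":-0.0324},{"tx":-0.037,"ty":-0.0324},{"tx":-0.037,"ty":-0.0324},{"tx":-0.037,"ty":-0.0324},{"tx":-0.037,"ty":-0.0324},{"tx":-0.037,"ty":-0.0324},{"twist":0.18},{"twist":0.18},{"twist":0.18},{"twist":0.18},{"twist":0.18},{"twist":0.18}]'; python3 -c "
from h import *
go(.55,.0,.23,84); p=cam('wrist'); print(rot(p['attitude']).apply([0,0,-1]))"
```

```text
t0.10 pos [0.1365 0.584  0.2306] th 166.83 tilt [ 0.0002 -0.0012] | move [-0.5356 -0.4744  0.001 ] twist 1.4457 w 0.0855 j [ 1.12  0.1   0.1   1.56 -0.    1.35]
[ 0.31493592 -0.07620636 -0.9460486 ]validation failed for argument at $[0]...
```

```bash

python3 -m creep '[{"fingers":0,"tx":-0.037,"ty":-0.0324,"tz":0,"twist":0}]'; echo; python3 -m creep --help | head -20
```

```text
t: 0.22
ee_pos: [0.1644, 0.5447, 0.2301]
tool_rot: [-0.0, 0.113, 0.994, -0.001]
wrist_force: [0.6, 0.5, -0.8]
gripper_width: 0.0854
gripper_force: 0.0
invalid input: not JSON, or not a number
```

```bash

python3 -m creep '[{"fingers":0,"tx":-0.038,"ty":-0.034,"tz":0,"twist":0},{"fingers":0,"tx":-0.038,"ty":-0.034,"tz":0,"twist":0},{"fingers":0,"tx":-0.038,"ty":-0.034,"tz":0,"twist":0},{"fingers":0,"tx":-0.038,"ty":-0.034,"tz":0,"twist":0},{"fingers":0,"tx":-0.038,"ty":-0.034,"tz":0,"twist":0},{"fingers":0,"tx":-0.038,"ty":-0.034,"tz":0,"twist":0},{"fingers":0,"tx":-0.038,"ty":-0.034,"tz":0,"twist":0},{"fingers":0,"tx":-0.038,"ty":-0.034,"tz":0,"twist":0},{"fingers":0,"tx":-0.038,"ty":-0.034,"tz":0,"twist":0},{"fingers":0,"tx":-0.038,"ty":-0.034,"tz":0,"twist":0},{"fingers":0,"tx":-0.038,"ty":-0.034,"tz":0,"twist":0},{"fingers":0,"tx":0,"ty":0,"tz":0,"twist":0.18},{"fingers":0,"tx":0,"ty":0,"tz":0,"twist":0.18},{"fingers":0,"tx":0,"ty":0,"tz":0,"twist":0.18},{"fingers":0,"tx":0,"ty":0,"tz":0,"twist":0.18},{"fingers":0,"tx":0,"ty":0,"tz":0,"twist":0.18},{"fingers":0,"tx":0,"ty":0,"tz":0,"twist":0.18},{"fingers":0,"tx":0,"ty":0,"tz":0,"twist":0.18},{"fingers":0,"tx":0,"ty":0,"tz":0,"twist":0.18}]'; python3 -c "
from h import *
go(.55,.05,.23,84)"
```

```text
t: 2.6
ee_pos: [0.4869, 0.0849, 0.2309]
tool_rot: [-0.0, 0.743, 0.669, -0.0]
wrist_force: [-0.5, -1.3, -0.4]
gripper_width: 0.0854
gripper_force: 0.0
t2.60 pos [0.4869 0.0849 0.2309] th 83.99 tilt [ 0.0001 -0.0006] | move [-0.0281  0.0664  0.0009] twist -0.0002 w 0.0854 j [-0.09 -0.22 -0.21  1.58  0.    1.58]
```

```bash
python3 -c "
from h import *
snap('wrist','w1')"
```

```text
(no output)
```

View pics/w1.png

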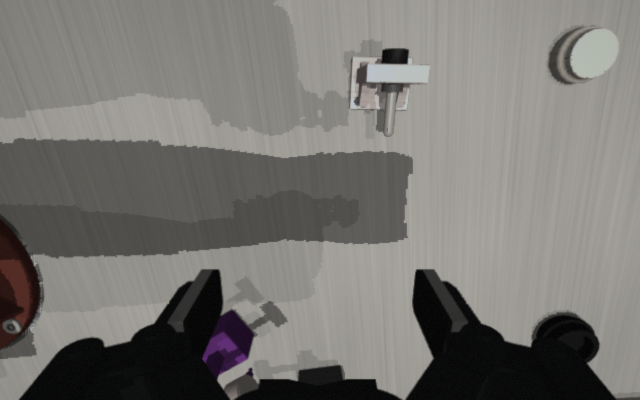

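```bash
python3 -c "
import cv2
a=cv2.imread('pics/w1.png'); cv2.imwrite('pics/w1c.png',cv2.resize(a[42:142,340:440],None,fx=6,fy=6,interpolation=cv2.INTER_CUBIC))"
```

```text
(no output)
```

View pics/w1c.png

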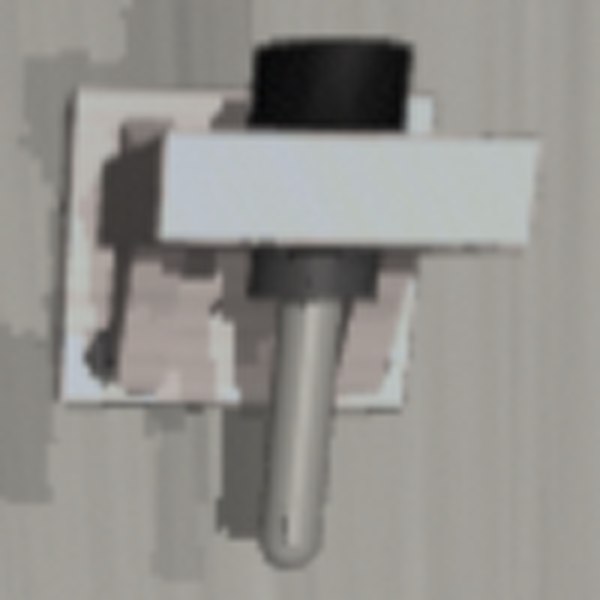

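```bash
cat >> h.py <<'E'
from scipy.optimize import least_squares
def fit(p,uv,model,x0):
    """planar pose (x,y,yaw deg) of model points (m) seen at uv"""
    uv=np.array(uv,float); M=np.array(model,float)
    def T(q): 
        r=R.from_euler('z',q[2],degrees=True).apply(M); return r+[q[0],q[1],0]
    f=least_squares(lambda q:(proj(p,T(q))-uv).ravel(),x0,x_scale=[.01,.01,1],loss='soft_l1')
    return f.x,(proj(p,T(f.x))-uv).round(1)
E
python3 -c "
from h import *
np.set_printoptions(precision=4,suppress=True)
p=load('w1')
uv=np.array([(163,135),(540,138),(527,246),(160,242),(292,562),(63,402),(402,408),(78,90),(432,95)])/6+[340,42]-.4
m=np.array([(-25,14,88),(25,14,88),(25,0,88),(-25,0,88),(0,-45,70),(-30,-25,12),(30,-25,12),(-30,25,12),(30,25,12)])/1e3
print(fit(p,uv,m,[.55,.15,-6]))
print(at(p,uv[:5],.088)); print(at(p,[uv[4]],.07)); print(at(p,uv[5:],.012))
"
```

```text
(array([ 0.5593,  0.1653, -6.7548]), array([[-0.2, -0.6],
       [ 0.8, -0.6],
       [ 0.8,  0.5],
       [-0.8,  0.6],
       [-0.5,  1.4],
       [-0.7,  0.4],
       [ 0.7, -0. ],
       [-0.9, -0.3],
       [ 0.9, -0.5]]))
[[0.5362 0.1817 0.088 ]
 [0.5851 0.1759 0.088 ]
 [0.5835 0.1628 0.088 ]
 [0.5351 0.1686 0.088 ]
 [0.5511 0.1246 0.088 ]]
[[0.5545 0.1218 0.07  ]]
[[0.5273 0.1443 0.012 ]
 [0.5854 0.137  0.012 ]
 [0.5333 0.1933 0.012 ]
 [0.5911 0.1862 0.012 ]]
```

```bash

python3 -m creep '[{"fingers":0,"tx":-0.049,"ty":0.0046,"tz":-0.006,"twist":0},{"fingers":0,"tx":-0.049,"ty":0.0046,"tz":-0.006,"twist":0},{"fingers":0,"tx":-0.049,"ty":0.0046,"tz":-0.006,"twist":0},{"fingers":0,"tx":-0.049,"ty":0.0046,"tz":0,"twist":0},{"fingers":0,"tx":-0.049,"ty":0.0046,"tz":0,"twist":0},{"fingers":0,"tx":-0.049,"ty":0.0046,"tz":0,"twist":0},{"fingers":0,"tx":-0.049,"ty":0.0046,"tz":0,"twist":0},{"fingers":0,"tx":-0.049,"ty":0.0046,"tz":0,"twist":0},{"fingers":0,"tx":-0.049,"ty":0.0046,"tz":0,"twist":0},{"fingers":0,"tx":-0.049,"ty":0.0046,"tz":0,"twist":0},{"fingers":0,"tx":0,"ty":0,"tz":0,"twist":-0.1},{"fingers":0,"tx":0,"ty":0,"tz":0,"twist":-0.1},{"fingers":0,"tx":0,"ty":0,"tz":0,"twist":0}]'; python3 -c "
from h import *
go(.481,-.407,.23,95.5)
im,p=snap('wrist','w2')
cv2.imwrite('pics/w2c.png',cv2.resize(im[:,120:520,::-1],(800,600)[0:1]*1+(800,) if 0 else None,fx=1.5,fy=1.5))"
```

```text
t: 4.28
ee_pos: [0.4843, -0.4073, 0.2488]
tool_rot: [-0.0, 0.67, 0.742, 0.0]
wrist_force: [-0.4, 0.2, -0.0]
gripper_width: 0.0856
gripper_force: 0.0
t4.28 pos [ 0.4843 -0.4073  0.2488] th 95.87 tilt [ 0.0008 -0.0004] | move [ 0.0006 -0.0033  0.0188] twist 0.0064 w 0.0856 j [-0.91  0.21  0.25  1.61  0.    0.56]
```

View pics/w2c.png

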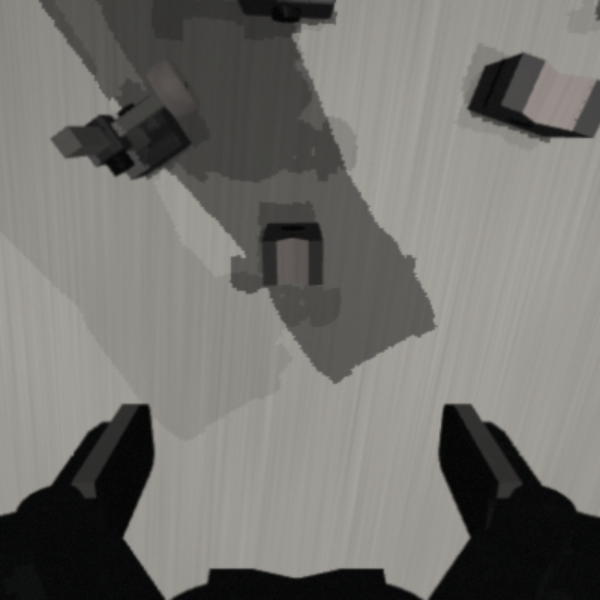

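```bash
python3 -c "
from h import *
np.set_printoptions(precision=4,suppress=True)
p=load('w2')
uv=np.array([(263,241),(322,241),(323,285),(263,285),(265,224),(319,222)])/1.5+[120,0]-.2
m=np.array([(-20,15,69),(20,15,69),(20,-15,69),(-20,-15,69),(-20,15,0),(20,15,0)])/1e3
print(fit(p,uv,m,[.48,-.4,5])); x=fit(p,uv,m,[.48,-.4,5])[0]
go(x[0],x[1],.021,x[2]+90)
a=cv2.imread('pics/w2.png')
cv2.imwrite('pics/w2d.png',np.hstack([cv2.resize(a[140:200,280:350],None,fx=6,fy=6,interpolation=cv2.INTER_CUBIC),cv2.resize(a[25:105,420:535],None,fx=3.2,fy=4.5,interpolation=cv2.INTER_CUBIC)]))"
```

```text
(array([ 0.4817, -0.4054,  6.6028]), array([[-1.2,  0.3],
       [ 0.6, -0.3],
       [-0.2, -0.1],
       [-0.1,  0.4],
       [ 1.5, -0.6],
       [-0.3,  0.2]]))
t4.33 pos [ 0.4844 -0.4071  0.249 ] th 95.77 tilt [ 0.0005 -0.0003] | move [ 0.0019 -0.0025  0.228 ] twist -0.0146 w 0.0853 j [-0.91  0.21  0.25  1.61  0.    0.56]
```

View pics/w2d.png

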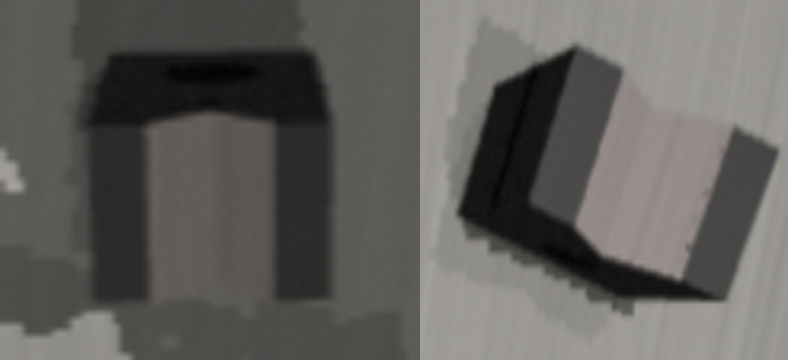

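```bash
python3 -c "
from h import *
np.set_printoptions(precision=4,suppress=True)
p=load('w2')
q=np.array([(575,45),(778,150),(725,298),(530,203)])-[420,0]
uv=q/[3.2,4.5]+[420,25]-.35
m=np.array([(-31,15,64),(31,15,64),(31,-15,64),(-31,-15,64)])/1e3
print(fit(p,uv,m,[.62,-.29,-11]))"
python3 -m creep '[{"fingers":0,"tx":0.002,"ty":-0.0025,"tz":0.04,"twist":-0.015},{"fingers":0,"tx":0,"ty":0,"tz":0.045,"twist":0},{"fingers":0,"tx":0,"ty":0,"tz":0.045,"twist":0},{"fingers":0,"tx":0,"ty":0,"tz":0.04,"twist":0},{"fingers":0,"tx":0,"ty":0,"tz":0.03,"twist":0},{"fingers":0,"tx":0,"ty":0,"tz":0.023,"twist":0},{"fingers":0,"tx":0,"ty":0,"tz":0,"twist":0},{"fingers":1,"tx":0,"ty":0,"tz":0,"twist":0},{"fingers":1,"tx":0,"ty":0,"tz":0,"twist":0},{"fingers":1,"tx":0,"ty":0,"tz":0,"twist":0},{"fingers":1,"tx":0,"ty":0,"tz":0,"twist":0},{"fingers":1,"tx":0,"ty":0,"tz":0,"twist":0},{"fingers":1,"tx":0,"ty":0,"tz":0,"twist":0},{"fingers":1,"tx":0,"ty":0,"tz":0,"twist":0}]' 60; python3 -c "
from h import *
go(.5499,.0859,.026,83.25)"
```

```text
(array([  0.6299,  -0.2882, -11.9349]), array([[ 0.1, -0.2],
       [ 0.5, -0.5],
       [ 0.1,  0.7],
       [-0.9,  0.1]]))
t: 6.08
ee_pos: [0.4823, -0.4063, 0.0277]
tool_rot: [0.001, 0.665, 0.747, -0.0]
wrist_force: [-1.2, 0.7, 6.3]
gripper_width: 0.0389
gripper_force: 61.6
t6.08 pos [ 0.4823 -0.4063  0.0277] th 96.64 tilt [-0.0018  0.0011] | move [0.4811 0.124  0.001 ] twist 0.2337 w 0.0389 j [-0.91  0.26 -0.11  1.21 -0.    0.55]
```

```bash

python3 -m creep '[{"fingers":1,"tx":0,"ty":0,"tz":-0.02,"twist":0},{"fingers":1,"tx":0,"ty":0,"tz":-0.045,"twist":0},{"fingers":1,"tx":0,"ty":0,"tz":-0.06,"twist":0},{"fingers":1,"tx":0,"ty":0,"tz":-0.06,"twist":0},{"fingers":1,"tx":0,"ty":0,"tz":-0.05,"twist":0},{"fingers":1,"tx":0.0481,"ty":0.0124,"tz":0,"twist":0},{"fingers":1,"tx":0.0481,"ty":0.0124,"tz":0,"twist":0},{"fingers":1,"tx":0.0481,"ty":0.0124,"tz":0,"twist":0},{"fingers":1,"tx":0.0481,"ty":0.0124,"tz":0,"twist":0},{"fingers":1,"tx":0.0481,"ty":0.0124,"tz":0,"twist":0},{"fingers":1,"tx":0.0481,"ty":0.0124,"tz":0,"twist":0},{"fingers":1,"tx":0.0481,"ty":0.0124,"tz":0,"twist":0},{"fingers":1,"tx":0.0481,"ty":0.0124,"tz":0,"twist":0},{"fingers":1,"tx":0.0481,"ty":0.0124,"tz":0,"twist":0},{"fingers":1,"tx":0.0481,"ty":0.0124,"tz":0,"twist":0},{"fingers":1,"tx":0,"ty":0,"tz":0,"twist":0.117},{"fingers":1,"tx":0,"ty":0,"tz":0,"twist":0.117},{"fingers":1,"tx":0,"ty":0,"tz":0,"twist":0}]'; python3 -c "
from h import *
go(.5499,.0859,.026,83.25)
im,p=snap('wrist','w3')
cv2.imwrite('pics/w3c.png',cv2.resize(im[0:400,180:500,::-1],None,fx=1.5,fy=1.5))"
```

```text
t: 8.32
ee_pos: [0.549, 0.0868, 0.262]
tool_rot: [-0.0, 0.747, 0.665, 0.0]
wrist_force: [0.1, -0.2, -4.7]
gripper_width: 0.0394
gripper_force: 61.7
t8.32 pos [0.549  0.0868 0.262 ] th 83.30 tilt [0.0001 0.0001] | move [-0.0008  0.001   0.236 ] twist 0.0009 w 0.0394 j [-0.08 -0.02  0.02  1.62  0.    1.61]
```

View pics/w3c.png

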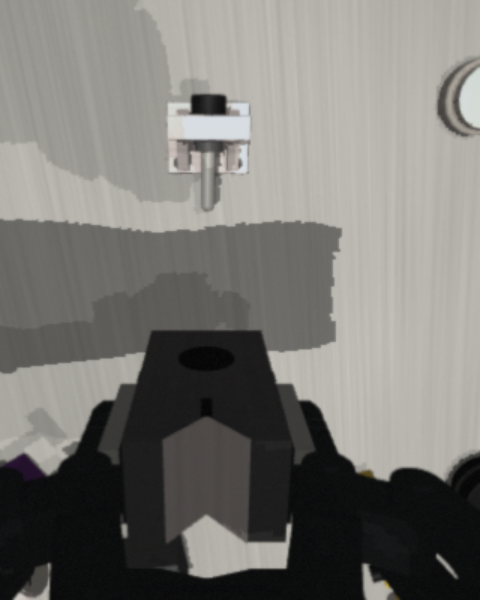

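```bash
python3 -c "
from h import *
np.set_printoptions(precision=4,suppress=True)
p=load('w3'); f=lambda l:np.array(l)/1.5+[180,0]-.2
m=np.array([(-20,15,303.3),(20,15,303.3),(-20,15,234.3),(20,15,234.3)])/1e3
print(fit(p,f([(121,442),(293,442),(152,331),(263,331)]),m,[.55,.087,-6.7]))
m=np.array([(-25,14,88),(25,14,88),(25,0,88),(-25,0,88),(0,-45,70),(-30,-25,12),(30,-25,12),(-30,25,12),(30,25,12)])/1e3
print(fit(p,f([(167,115),(250,115),(250,140),(167,140),(208,211),(168,173),(248,173),(167,102),(250,101)]),m,[.55,.16,-6.7]))
"
```

```text
(array([ 0.5496,  0.0876, -6.7367]), array([[ 0.6, -0. ],
       [-0.2, -0. ],
       [ 0.1,  0. ],
       [-0.7, -0. ]]))
(array([ 0.5597,  0.1655, -6.7792]), array([[-0.7, -0.1],
       [ 0.7, -0.1],
       [ 0.3,  0. ],
       [-0.3, -0. ],
       [ 0.2,  0.2],
       [ 0.3,  0. ],
       [-0.1,  0. ],
       [-0.2, -0.3],
       [-0.2,  0.4]]))
```

```bash

python3 -m creep '[{"fingers":1,"tx":-0.0015,"ty":0.0007,"tz":0.04,"twist":0},{"fingers":1,"tx":0,"ty":0,"tz":0.05,"twist":0},{"fingers":1,"tx":0,"ty":0,"tz":0.05,"twist":0},{"fingers":1,"tx":0,"ty":0,"tz":0.045,"twist":0},{"fingers":1,"tx":0,"ty":0,"tz":0.025,"twist":0},{"fingers":1,"tx":0,"ty":0,"tz":0.015,"twist":0},{"fingers":1,"tx":0,"ty":0,"tz":0.006,"twist":0},{"fingers":1,"tx":0,"ty":0,"tz":0,"twist":0},{"fingers":1,"tx":0,"ty":0,"tz":0,"twist":0}]'; python3 -c "
from h import *
go(.5501,.086,.027,83.23)"
```

```text
t: 9.5
ee_pos: [0.5507, 0.085, 0.0316]
tool_rot: [0.001, 0.747, 0.664, 0.001]
wrist_force: [0.2, -0.1, -3.7]
gripper_width: 0.0397
gripper_force: 61.6
t9.50 pos [0.5507 0.085  0.0316] th 83.25 tilt [0.0002 0.0019] | move [ 0.0009 -0.0007  0.0046] twist 0.0004 w 0.0397 j [-0.08  0.04 -0.34  1.19  0.    1.61]
```

```bash

python3 -m creep '[{"fingers":1,"tx":0,"ty":-0.0011,"tz":0.002,"twist":0},{"fingers":1,"tx":0,"ty":0,"tz":0.0015,"twist":0},{"fingers":1,"tx":0,"ty":0,"tz":0.001,"twist":0},{"fingers":1,"tx":0,"ty":0,"tz":0,"twist":0}]'; python3 -c "
from h import *
go(.5495,.0852,.0277,83.23);print(manip.state()['wrist_force'])"
```

```text
t: 10.0
ee_pos: [0.549, 0.0852, 0.0277]
tool_rot: [0.0, 0.747, 0.664, 0.0]
wrist_force: [-8.1, 0.1, 13.3]
gripper_width: 0.0396
gripper_force: 63.7
t10.00 pos [0.549  0.0852 0.0277] th 83.26 tilt [-0.0001  0.0008] | move [0.     0.0005 0.    ] twist 0.0004 w 0.0396 j [-0.08  0.04 -0.35  1.19 -0.    1.61]
[-8.1257476   0.08311655 13.32265574]
```

```bash

python3 -m creep '[{"fingers":0,"tx":0,"ty":0,"tz":0,"twist":0},{"fingers":0,"tx":0,"ty":0,"tz":0,"twist":0},{"fingers":0,"tx":0,"ty":0,"tz":0,"twist":0},{"fingers":0,"tx":0,"ty":0,"tz":-0.03,"twist":0},{"fingers":0,"tx":0,"ty":0,"tz":-0.05,"twist":0},{"fingers":0,"tx":0,"ty":0,"tz":-0.06,"twist":0},{"fingers":0,"tx":0,"ty":0,"tz":-0.06,"twist":0},{"fingers":0,"tx":0,"ty":0,"tz":-0.025,"twist":0},{"fingers":0,"tx":-0.0452,"ty":0.0155,"tz":0,"twist":0},{"fingers":0,"tx":-0.0452,"ty":0.0155,"tz":0,"twist":0},{"fingers":0,"tx":-0.0452,"ty":0.0155,"tz":0,"twist":0},{"fingers":0,"tx":-0.0452,"ty":0.0155,"tz":0,"twist":0},{"fingers":0,"tx":-0.0452,"ty":0.0155,"tz":0,"twist":0},{"fingers":0,"tx":-0.0452,"ty":0.0155,"tz":0,"twist":0},{"fingers":0,"tx":-0.0452,"ty":0.0155,"tz":0,"twist":0},{"fingers":0,"tx":-0.0452,"ty":0.0155,"tz":0,"twist":0},{"fingers":0,"tx":0,"ty":0,"tz":0,"twist":0.09},{"fingers":0,"tx":0,"ty":0,"tz":0,"twist":0}]'; python3 -c "
from h import *
go(.63,-.2882,.026,78.07)
im,p=snap('wrist','w4')
g=cv2.cvtColor(im,cv2.COLOR_RGB2GRAY)
cv2.imwrite('pics/w4c.png',cv2.resize(im[110:260,220:420,::-1],None,fx=4,fy=4,interpolation=cv2.INTER_CUBIC))"
```

```text
t: 12.25
ee_pos: [0.6291, -0.289, 0.2502]
tool_rot: [-0.0, 0.777, 0.63, -0.0]
wrist_force: [0.5, 0.7, 0.1]
gripper_width: 0.0851
gripper_force: 0.0
t12.25 pos [ 0.6291 -0.289   0.2502] th 78.06 tilt [ 0.0005 -0.0007] | move [0.0008 0.0008 0.2242] twist -0.0001 w 0.0851 j [-0.62  0.41  0.49  1.65  0.    1.16]
```

View pics/w4c.png

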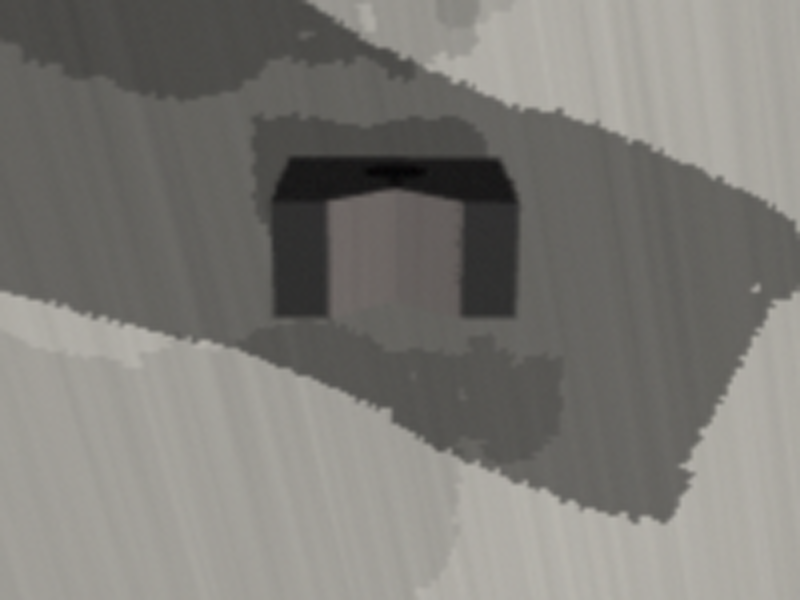

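```bash
python3 -c "
from h import *
np.set_printoptions(precision=4,suppress=True)
p=load('w4')
m=np.array([(-31,15,64),(31,15,64),(31,-15,64),(-31,-15,64)])/1e3
x=fit(p,np.array([(272,201),(519,202),(517,318),(273,317)])/4+[220,110]-.4,m,[.62,-.29,-11]);print(x);x=x[0]
go(x[0],x[1],.026,90+x[2])"
python3 -m creep '[{"fingers":0,"tx":0.001,"ty":0.0005,"tz":0.04,"twist":0},{"fingers":0,"tx":0,"ty":0,"tz":0.045,"twist":0},{"fingers":0,"tx":0,"ty":0,"tz":0.045,"twist":0},{"fingers":0,"tx":0,"ty":0,"tz":0.03,"twist":0}]'; python3 -c "
from h import *
go(.63,-.2882,.026,78.07)"
```

```text
(array([  0.6303,  -0.2879, -12.2113]), array([[-0.3,  0. ],
       [ 0.4,  0. ],
       [-0.2, -0. ],
       [ 0.2, -0. ]]))
t12.30 pos [ 0.6293 -0.2884  0.2506] th 78.19 tilt [ 0.0003 -0.0002] | move [0.0006 0.001  0.2246] twist 0.0069 w 0.0855 j [-0.62  0.41  0.49  1.65  0.    1.16]
t: 12.8
ee_pos: [0.6293, -0.2861, 0.0886]
tool_rot: [-0.001, 0.776, 0.631, -0.0]
wrist_force: [-0.5, 0.4, 0.7]
gripper_width: 0.0855
gripper_force: 0.0
t12.80 pos [ 0.6293 -0.2861  0.0886] th 78.27 tilt [ 0.0008 -0.0016] | move [-0.0019  0.0012  0.0626] twist 0.0035 w 0.0855 j [-0.62  0.4   0.18  1.35  0.    1.16]
```

```bash

python3 -m creep '[{"fingers":0,"tx":-0.0015,"ty":0.001,"tz":0.02,"twist":0.004},{"fingers":0,"tx":0,"ty":0,"tz":0.025,"twist":0},{"fingers":0,"tx":0,"ty":0,"tz":0.018,"twist":0},{"fingers":0,"tx":0,"ty":0,"tz":0,"twist":0},{"fingers":1,"tx":0,"ty":0,"tz":0,"twist":0},{"fingers":1,"tx":0,"ty":0,"tz":0,"twist":0},{"fingers":1,"tx":0,"ty":0,"tz":0,"twist":0},{"fingers":1,"tx":0,"ty":0,"tz":0,"twist":0},{"fingers":1,"tx":0,"ty":0,"tz":0,"twist":0},{"fingers":1,"tx":0,"ty":0,"tz":0,"twist":0}]' 60; python3 -c "
from h import *
go(.5371,-.0233,.256,83.23)"
```

```text
t: 14.05
ee_pos: [0.6314, -0.2899, 0.0296]
tool_rot: [0.001, 0.778, 0.628, 0.0]
wrist_force: [-0.9, 0.0, 6.0]
gripper_width: 0.0615
gripper_force: 68.7
t14.05 pos [ 0.6314 -0.2899  0.0296] th 77.85 tilt [-0.001   0.0021] | move [ 0.2406 -0.1478 -0.2269] twist -0.0938 w 0.0615 j [-0.62  0.44  0.12  1.25 -0.    1.16]
```

```bash

python3 -m creep '[{"fingers":1,"tx":0,"ty":0,"tz":-0.02,"twist":0},{"fingers":1,"tx":0,"ty":0,"tz":-0.045,"twist":0},{"fingers":1,"tx":0,"ty":0,"tz":-0.06,"twist":0},{"fingers":1,"tx":0,"ty":0,"tz":-0.06,"twist":0},{"fingers":1,"tx":0,"ty":0,"tz":-0.042,"twist":0},{"fingers":1,"tx":0.0401,"ty":-0.0246,"tz":0,"twist":0},{"fingers":1,"tx":0.0401,"ty":-0.0246,"tz":0,"twist":0},{"fingers":1,"tx":0.0401,"ty":-0.0246,"tz":0,"twist":0},{"fingers":1,"tx":0.0401,"ty":-0.0246,"tz":0,"twist":0},{"fingers":1,"tx":0.0401,"ty":-0.0246,"tz":0,"twist":0},{"fingers":1,"tx":0.0401,"ty":-0.0246,"tz":0,"twist":0},{"fingers":1,"tx":0,"ty":0,"tz":0,"twist":-0.094},{"fingers":1,"tx":0,"ty":0,"tz":0,"twist":0},{"fingers":1,"tx":0,"ty":0,"tz":0,"twist":0}]'; python3 -c "
from h import *
go(.5371,-.0233,.0296,83.23)
im,p=snap('wrist','w5')
cv2.imwrite('pics/w5c.png',cv2.resize(im[0:390,180:500,::-1],None,fx=1.5,fy=1.5))"
```

```text
t: 15.8
ee_pos: [0.537, -0.0234, 0.2551]
tool_rot: [0.0, 0.748, 0.663, 0.0]
wrist_force: [0.7, -0.8, -6.3]
gripper_width: 0.0609
gripper_force: 68.4
t15.80 pos [ 0.537  -0.0234  0.2551] th 83.10 tilt [0.     0.0001] | move [1.000e-04 1.000e-04 2.255e-01] twist -0.0023 w 0.0609 j [-0.29 -0.08 -0.05  1.61  0.    1.4 ]
```

View pics/w5c.png

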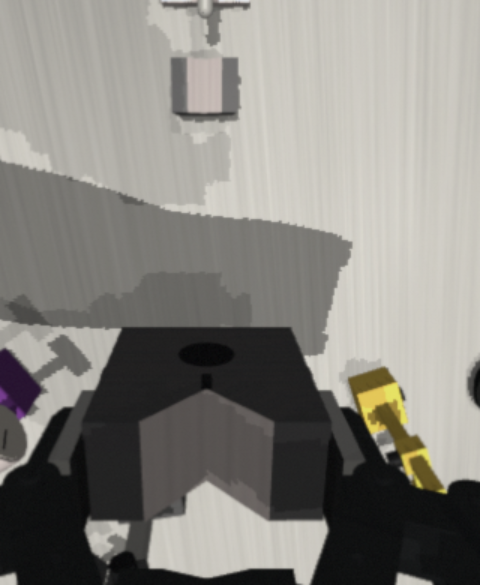

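```bash
python3 -c "
from h import *
np.set_printoptions(precision=4,suppress=True)
p=load('w5'); f=lambda l:np.array(l)/1.5+[180,0]-.2
m=np.array([(-31,15,289.5),(31,15,289.5),(-31,15,225.5),(31,15,225.5),(-31,-15,289.5),(31,-15,289.5)])/1e3
print(fit(p,f([(83,423),(329,423),(122,328),(292,328),(90,520),(323,520)]),m,[.537,-.02,-6.7]))
m=np.array([(-20,15,69),(20,15,69),(20,-15,69),(-20,-15,69)])/1e3
print(fit(p,f([(171,58),(239.5,58),(239.5,113),(171.5,113.5)]),m,[.55,.086,-6.7]))
"
```

```text
(array([ 0.5375, -0.0219, -6.974 ]), array([[-1.3, -0.1],
       [ 2.2, -0. ],
       [ 0.2, -0.7],
       [-0.6, -0.6],
       [-0.1,  0.8],
       [ 0.2,  0.9]]))
(array([ 0.5498,  0.0855, -6.7748]), array([[ 0.2,  0.2],
       [-0.2,  0.1],
       [-0.8, -0.1],
       [ 0.8, -0.3]]))
```

```bash

python3 -m creep '[{"fingers":1,"tx":-0.0013,"ty":-0.0006,"tz":0.04,"twist":0},{"fingers":1,"tx":0,"ty":0,"tz":0.05,"twist":0},{"fingers":1,"tx":0,"ty":0,"tz":0.05,"twist":0},{"fingers":1,"tx":0,"ty":0,"tz":0.04,"twist":0},{"fingers":1,"tx":0,"ty":0,"tz":0.025,"twist":0},{"fingers":1,"tx":0,"ty":0,"tz":0.012,"twist":0},{"fingers":1,"tx":0,"ty":0,"tz":0.003,"twist":0},{"fingers":1,"tx":0,"ty":0,"tz":0,"twist":0},{"fingers":1,"tx":0,"ty":0,"tz":0,"twist":0}]'; python3 -c "
from h import *
go(.5364,-.0246,.0296,83.23)"
```

```text
t: 16.98
ee_pos: [0.5371, -0.0245, 0.036]
tool_rot: [0.001, 0.748, 0.664, 0.001]
wrist_force: [0.1, 0.4, -6.4]
gripper_width: 0.0608
gripper_force: 68.1
t16.98 pos [ 0.5371 -0.0245  0.036 ] th 83.23 tilt [-0.0002  0.0019] | move [-0.0002 -0.0007  0.0064] twist 0.0000 w 0.0608 j [-0.29 -0.03 -0.39  1.2   0.    1.4 ]
```

```bash

python3 -m creep '[{"fingers":1,"tx":0,"ty":-0.0006,"tz":0.003,"twist":0},{"fingers":1,"tx":0,"ty":0,"tz":0.002,"twist":0},{"fingers":1,"tx":0,"ty":0,"tz":0.001,"twist":0},{"fingers":1,"tx":0,"ty":0,"tz":0.0005,"twist":0},{"fingers":1,"tx":0,"ty":0,"tz":0,"twist":0}]'; python3 -c "
from h import *
go(.5364,-.0246,.0296,83.23);print(manip.state()['wrist_force'])"
```

```text
t: 17.6
ee_pos: [0.5357, -0.0242, 0.0297]
tool_rot: [0.0, 0.748, 0.664, 0.0]
wrist_force: [-7.5, 1.6, 9.6]
gripper_width: 0.0609
gripper_force: 70.1
t17.60 pos [ 0.5357 -0.0242  0.0297] th 83.25 tilt [-0.0002  0.0003] | move [-0.0004  0.0007  0.0001] twist 0.0003 w 0.0609 j [-0.29 -0.02 -0.4   1.19 -0.    1.4 ]
[-7.54854225  1.63847704  9.61006385]
```

```bash

python3 -m creep '[{"fingers":0,"tx":0,"ty":0,"tz":0,"twist":0},{"fingers":0,"tx":0,"ty":0,"tz":0,"twist":0},{"fingers":0,"tx":0,"ty":0,"tz":0,"twist":0},{"fingers":0,"tx":0,"ty":0,"tz":-0.03,"twist":0},{"fingers":0,"tx":0,"ty":0,"tz":-0.05,"twist":0},{"fingers":0,"tx":0,"ty":0,"tz":-0.06,"twist":0},{"fingers":0,"tx":0,"ty":0,"tz":-0.06,"twist":0},{"fingers":0,"tx":0,"ty":0,"tz":-0.02,"twist":0},{"fingers":0,"tx":0.0487,"ty":-0.0077,"tz":0,"twist":0},{"fingers":0,"tx":0.0487,"ty":-0.0077,"tz":0,"twist":0},{"fingers":0,"tx":0.0487,"ty":-0.0077,"tz":0,"twist":0},{"fingers":0,"tx":0.0487,"ty":-0.0077,"tz":0,"twist":0},{"fingers":0,"tx":0.0487,"ty":-0.0077,"tz":0,"twist":0},{"fingers":0,"tx":0.0487,"ty":-0.0077,"tz":0,"twist":0},{"fingers":0,"tx":0.0487,"ty":-0.0077,"tz":0,"twist":0},{"fingers":0,"tx":0.0487,"ty":-0.0077,"tz":0,"twist":0},{"fingers":0,"tx":0,"ty":0,"tz":0,"twist":-0.168},{"fingers":0,"tx":0,"ty":0,"tz":0,"twist":-0.168},{"fingers":0,"tx":0,"ty":0,"tz":0,"twist":-0.168},{"fingers":0,"tx":0,"ty":0,"tz":0,"twist":-0.168}]' >/dev/null
python3 -m creep '[{"fingers":0,"tx":0,"ty":0,"tz":0,"twist":-0.168},{"fingers":0,"tx":0,"ty":0,"tz":0,"twist":-0.168},{"fingers":0,"tx":0,"ty":0,"tz":0,"twist":-0.168},{"fingers":0,"tx":0,"ty":0,"tz":0,"twist":-0.168},{"fingers":0,"tx":0,"ty":0,"tz":0,"twist":-0.168},{"fingers":0,"tx":0,"ty":0,"tz":0,"twist":0}]'
python3 -c "
from h import *
go(.521,.370,.037,170)
im,p=snap('wrist','w6')
cv2.imwrite('pics/w6c.png',cv2.resize(im[0:300,120:520,::-1],None,fx=2,fy=2,interpolation=cv2.INTER_CUBIC))"
```

```text
t: 20.85
ee_pos: [0.5204, 0.37, 0.2482]
tool_rot: [-0.0, 0.089, 0.996, 0.0]
wrist_force: [-0.1, 0.5, 0.3]
gripper_width: 0.0855
gripper_force: 0.0
t20.85 pos [0.5204 0.37   0.2482] th 169.80 tilt [0.     0.0001] | move [-6.000e-04  1.000e-04  2.112e-01] twist -0.0034 w 0.0855 j [0.41 0.23 0.27 1.61 0.   0.59]
```

View pics/w6c.png

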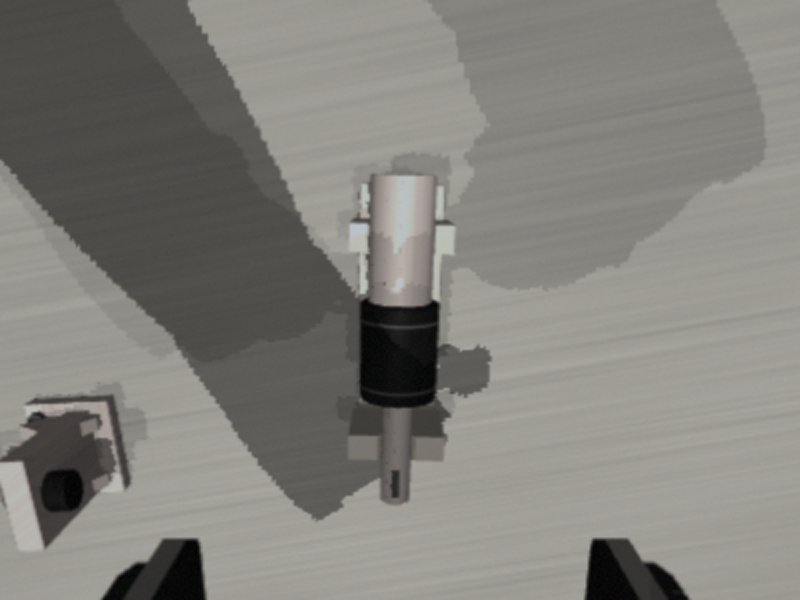

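```bash
python3 -c "
from h import *
np.set_printoptions(precision=4,suppress=True)
p=load('w6'); f=lambda l:np.array(l)/2+[120,0]-.25
m=np.array([(-25,20,56),(-25,-20,56),(25,20,56),(25,-20,56),(85,8,56),(85,-8,56),(-85,16,56),(-85,-16,56)])/1e3
x=fit(p,f([(439,303),(361,305),(437,400),(361,400),(410,500),(379,500),(437,178),(370,178)]),m,[.52,.37,-10]);print(x);x=x[0]
go(x[0],x[1],.037,x[2]+180)
"
```

```text
(array([  0.5234,   0.3722, -11.4736]), array([[ 0.6,  1.1],
       [-0.3, -0.8],
       [-0.4, -0.1],
       [-0.5, -0.9],
       [ 0. ,  1. ],
       [ 1.1,  0.7],
       [ 0.1,  0.1],
       [-0.3, -0.6]]))
t20.90 pos [0.5204 0.37   0.2482] th 169.66 tilt [0.0001 0.0001] | move [-0.0026  0.0027  0.2112] twist 0.0198 w 0.0856 j [0.41 0.23 0.27 1.61 0.   0.59]
```

```bash

python3 -m creep '[{"fingers":0,"tx":-0.0026,"ty":0.0027,"tz":0.03,"twist":0.02},{"fingers":0,"tx":0,"ty":0,"tz":0.045,"twist":0},{"fingers":0,"tx":0,"ty":0,"tz":0.04,"twist":0},{"fingers":0,"tx":0,"ty":0,"tz":0.02,"twist":0},{"fingers":0,"tx":0,"ty":0,"tz":0.01,"twist":0},{"fingers":0,"tx":0,"ty":0,"tz":0,"twist":0}]' 60; python3 -c "
from h import *
go(.5234,.3722,.034,168.53)"
```

```text
t: 21.65
ee_pos: [0.5237, 0.3723, 0.1039]
tool_rot: [0.0, 0.099, 0.995, 0.0]
wrist_force: [0.2, -0.1, 0.6]
gripper_width: 0.0854
gripper_force: 0.0
t21.65 pos [0.5237 0.3723 0.1039] th 168.68 tilt [-0.0005  0.0004] | move [ 0.0003 -0.0002  0.0699] twist 0.0026 w 0.0854 j [0.41 0.25 0.02 1.35 0.   0.61]
```

```bash

python3 -m creep '[{"fingers":0,"tx":0,"ty":0,"tz":0.025,"twist":0.002},{"fingers":0,"tx":0,"ty":0,"tz":0.025,"twist":0},{"fingers":0,"tx":0,"ty":0,"tz":0.015,"twist":0},{"fingers":0,"tx":0,"ty":0,"tz":0.005,"twist":0},{"fingers":0,"tx":0,"ty":0,"tz":0,"twist":0},{"fingers":1,"tx":0,"ty":0,"tz":0,"twist":0},{"fingers":1,"tx":0,"ty":0,"tz":0,"twist":0},{"fingers":1,"tx":0,"ty":0,"tz":0,"twist":0},{"fingers":1,"tx":0,"ty":0,"tz":0,"twist":0},{"fingers":1,"tx":0,"ty":0,"tz":0,"twist":0},{"fingers":1,"tx":0,"ty":0,"tz":0,"twist":0},{"fingers":1,"tx":0,"ty":0,"tz":0,"twist":0},{"fingers":1,"tx":0,"ty":0,"tz":0,"twist":0}]' 80; python3 -c "
from h import *
go(.5434,.0313,.151,-96.77)"
```

```text
t: 23.28
ee_pos: [0.5236, 0.3712, 0.0343]
tool_rot: [0.0, 0.1, 0.995, -0.001]
wrist_force: [-3.1, -6.8, 7.8]
gripper_width: 0.038
gripper_force: 79.4
t23.27 pos [0.5236 0.3712 0.0343] th 168.57 tilt [-0.0007 -0.0017] | move [-0.0869 -0.3294 -0.1161] twist -1.6522 w 0.0380 j [ 0.41  0.29 -0.06  1.23 -0.    0.61]
```

```bash

python3 -m creep '[{"fingers":1,"tx":0,"ty":0,"tz":-0.01,"twist":0},{"fingers":1,"tx":0,"ty":0,"tz":-0.02,"twist":0},{"fingers":1,"tx":0,"ty":0,"tz":-0.04,"twist":0},{"fingers":1,"tx":0,"ty":0,"tz":-0.05,"twist":0},{"fingers":1,"tx":0,"ty":0,"tz":-0.03,"twist":0},{"fingers":1,"tx":-0.005,"ty":-0.02,"tz":0,"twist":0},{"fingers":1,"tx":-0.0109,"ty":-0.0412,"tz":0,"twist":0},{"fingers":1,"tx":-0.0109,"ty":-0.0412,"tz":0,"twist":0},{"fingers":1,"tx":-0.0109,"ty":-0.0412,"tz":0,"twist":0},{"fingers":1,"tx":-0.0109,"ty":-0.0412,"tz":0,"twist":0},{"fingers":1,"tx":-0.0109,"ty":-0.0412,"tz":0,"twist":0},{"fingers":1,"tx":-0.0109,"ty":-0.0412,"tz":0,"twist":0},{"fingers":1,"tx":-0.0109,"ty":-0.0412,"tz":0,"twist":0},{"fingers":1,"tx":-0.005,"ty":-0.021,"tz":0,"twist":0},{"fingers":1,"tx":0,"ty":0,"tz":0,"twist":-0.08},{"fingers":1,"tx":0,"ty":0,"tz":0,"twist":-0.165},{"fingers":1,"tx":0,"ty":0,"tz":0,"twist":-0.165},{"fingers":1,"tx":0,"ty":0,"tz":0,"twist":-0.165},{"fingers":1,"tx":0,"ty":0,"tz":0,"twist":-0.165}]' |tail -3
python3 -m creep '[{"fingers":1,"tx":0,"ty":0,"tz":0,"twist":-0.165},{"fingers":1,"tx":0,"ty":0,"tz":0,"twist":-0.165},{"fingers":1,"tx":0,"ty":0,"tz":0,"twist":-0.165},{"fingers":1,"tx":0,"ty":0,"tz":0,"twist":-0.165},{"fingers":1,"tx":0,"ty":0,"tz":0,"twist":-0.165},{"fingers":1,"tx":0,"ty":0,"tz":0,"twist":-0.087},{"fingers":1,"tx":0,"ty":0,"tz":0,"twist":0},{"fingers":1,"tx":0,"ty":0,"tz":0,"twist":0}]'
python3 -c "
from h import *
go(.5434,.0313,.151,-96.77)
im,p=snap('wrist','w7')
cv2.imwrite('pics/w7c.png',cv2.resize(im[0:400,120:520,::-1],None,fx=1.5,fy=1.5,interpolation=cv2.INTER_CUBIC))"
```

```text
wrist_force: [0.7, -0.5, -3.1]
gripper_width: 0.0382
gripper_force: 81.0
t: 26.65
ee_pos: [0.5431, 0.0322, 0.184]
tool_rot: [0.0, -0.664, 0.748, -0.0]
wrist_force: [0.2, 0.2, -2.9]
gripper_width: 0.0381
gripper_force: 81.0
t26.65 pos [0.5431 0.0322 0.184 ] th -96.85 tilt [-0.0001 -0.0008] | move [ 0.0009 -0.0004  0.033 ] twist -0.0014 w 0.0381 j [-0.18 -0.07 -0.17  1.48  0.   -1.63]
```

View pics/w7c.png

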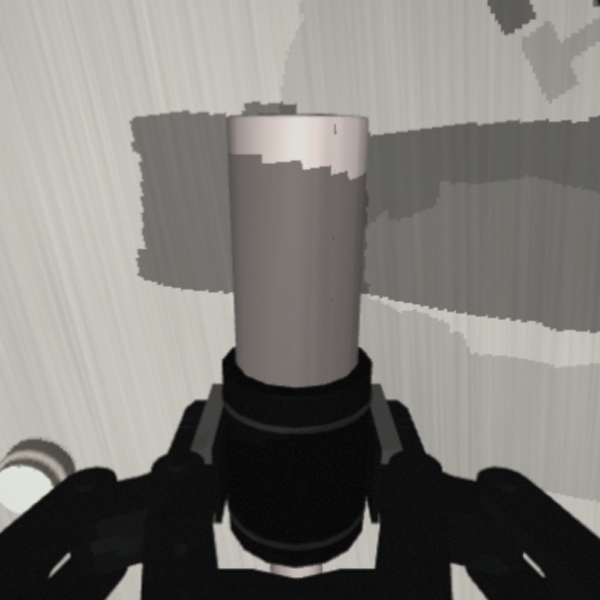

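```bash
python3 -c "
from h import *
np.set_printoptions(precision=4,suppress=True)
p=load('w7'); f=lambda l:np.array(l)/1.5+[120,0]-.2
for z in(.2037,.2057,.2077):
  m=np.array([(-.085,.016,z+.002),(-.085,-.016,z+.002),(-.025,.0197,z+.0033),(-.025,-.0197,z+.0033)])
  print(fit(p,f([(368,119),(228,119),(371,352),(223,352)]),m,[.543,.03,83]))
print(p['position'])
"
```

```text
(array([ 0.5432,  0.0315, 82.923 ]), array([[ 0.8, -0.8],
       [-0.9, -1.1],
       [ 1. ,  7.3],
       [-0.9,  7. ]]))
(array([ 0.5432,  0.0316, 82.9604]), array([[ 1.6, -0.8],
       [-1.7, -1. ],
       [ 1.8,  9.6],
       [-1.6,  9.5]]))
(array([ 0.5431,  0.0316, 83.0032]), array([[ 2.3, -0.8],
       [-2.6, -0.9],
       [ 2.6, 12.1],
       [-2.3, 11.9]]))
[ 0.5335 -0.0501  0.3264]
```

```bash

python3 -m creep '[{"fingers":1,"tx":0.0004,"ty":0.0004,"tz":0.02,"twist":0},{"fingers":1,"tx":0,"ty":0,"tz":0.035,"twist":0},{"fingers":1,"tx":0,"ty":0,"tz":0.035,"twist":0},{"fingers":1,"tx":0,"ty":0,"tz":0.02,"twist":0},{"fingers":1,"tx":0,"ty":0,"tz":0.008,"twist":0},{"fingers":1,"tx":0,"ty":0,"tz":0.002,"twist":0},{"fingers":1,"tx":0,"ty":0,"tz":0,"twist":0},{"fingers":1,"tx":0,"ty":0,"tz":0,"twist":0}]'
python3 -c "
from h import *
go(.5427,.0318,.0483,-96.9)
im,p=snap('side','s1')
c=proj(p,[[.545,.04,.07]])[0].astype(int);print(c)
cv2.imwrite('pics/s1c.png',cv2.resize(im[c[1]-60:c[1]+50,c[0]-75:c[0]+75,::-1],None,fx=5,fy=5,interpolation=cv2.INTER_CUBIC))"
```

```text
t: 27.7
ee_pos: [0.5432, 0.0317, 0.0643]
tool_rot: [0.001, -0.664, 0.747, -0.001]
wrist_force: [-0.5, 0.2, -3.3]
gripper_width: 0.038
gripper_force: 81.0
t27.70 pos [0.5432 0.0317 0.0643] th -96.74 tilt [ 0.     -0.0017] | move [-0.      0.0005  0.016 ] twist 0.0028 w 0.0380 j [-0.18 -0.03 -0.34  1.25  0.   -1.64]
[335 214]
```

View pics/s1c.png

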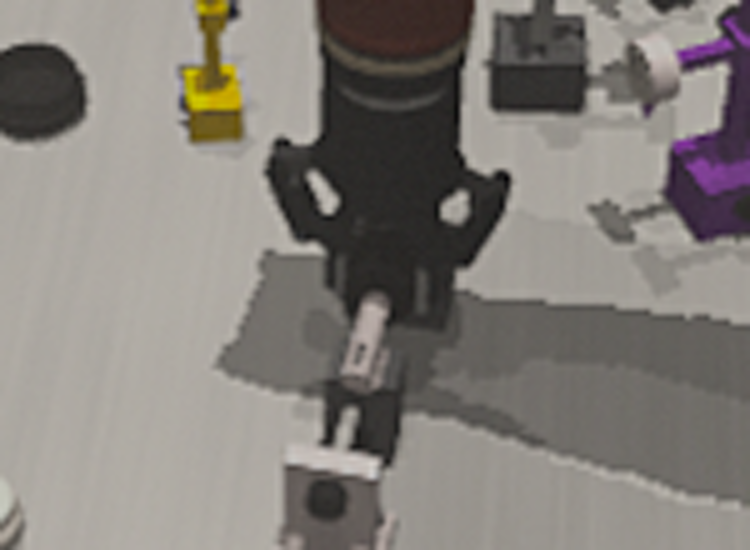

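```bash

python3 -m creep '[{"fingers":1,"tx":0,"ty":0.0005,"tz":0.006,"twist":0},{"fingers":1,"tx":0,"ty":0,"tz":0.004,"twist":0},{"fingers":1,"tx":0,"ty":0,"tz":0.001,"twist":0},{"fingers":1,"tx":0,"ty":0,"tz":0,"twist":0},{"fingers":1,"tx":0,"ty":0,"tz":0,"twist":0}]'
python3 -c "
from h import *
go(.5427,.0318,.0483,-96.9)"
```

```text
t: 28.38
ee_pos: [0.5421, 0.0319, 0.0524]
tool_rot: [0.0, -0.664, 0.747, -0.0]
wrist_force: [-0.6, 0.3, -3.6]
gripper_width: 0.0383
gripper_force: 81.0
t28.38 pos [0.5421 0.0319 0.0524] th -96.74 tilt [-0.0001 -0.0002] | move [ 0.     -0.0007  0.0041] twist 0.0028 w 0.0383 j [-0.18 -0.02 -0.36  1.23  0.   -1.64]
```

```bash

python3 -m creep '[{"fingers":1,"tx":0,"ty":-0.0005,"tz":0.0015,"twist":0},{"fingers":1,"tx":0,"ty":0,"tz":0.001,"twist":0},{"fingers":1,"tx":0,"ty":0,"tz":0.0005,"twist":0},{"fingers":1,"tx":0,"ty":0,"tz":0,"twist":0},{"fingers":1,"tx":0,"ty":0,"tz":0,"twist":0}]'
python3 -c "
from h import *
go(.5427,.0318,.0483,-96.9);print(manip.state()['ft_torque'])"
```

```text
t: 29.0
ee_pos: [0.5425, 0.0319, 0.0493]
tool_rot: [0.0, -0.664, 0.747, -0.0]
wrist_force: [0.3, 0.6, -3.1]
gripper_width: 0.038
gripper_force: 81.0
t29.00 pos [0.5425 0.0319 0.0493] th -96.74 tilt [-0.0001 -0.0001] | move [ 0.     -0.0002  0.001 ] twist 0.0028 w 0.0380 j [-0.18 -0.02 -0.36  1.23  0.   -1.64]
[ 0.0087743  -0.03784991 -0.0523147 ]
```

```bash

python3 -m creep '[{"fingers":1,"tx":0,"ty":0,"tz":0.0007,"twist":0},{"fingers":1,"tx":0,"ty":0,"tz":0.0005,"twist":0},{"fingers":1,"tx":0,"ty":0,"tz":0.0003,"twist":0},{"fingers":1,"tx":0,"ty":0,"tz":0,"twist":0},{"fingers":1,"tx":0,"ty":0,"tz":0,"twist":0}]'
python3 -c "
from h import *
go(.5427,.0318,.0483,-96.9);print(manip.state()['ft_torque'])"
```

```text
t: 29.62
ee_pos: [0.5426, 0.0318, 0.0483]
tool_rot: [0.0, -0.664, 0.747, -0.0]
wrist_force: [-3.7, -0.1, 5.1]
gripper_width: 0.0379
gripper_force: 81.4
t29.62 pos [0.5426 0.0318 0.0483] th -96.74 tilt [-0.     -0.0004] | move [ 0.     -0.0001  0.    ] twist 0.0028 w 0.0379 j [-0.18 -0.02 -0.36  1.23  0.   -1.64]
[0.13738453 0.76514932 0.02746213]
```

```bash

python3 -m creep '[{"fingers":0.5,"tx":0,"ty":0,"tz":0,"twist":0},{"fingers":0.4,"tx":0,"ty":0,"tz":0,"twist":0},{"fingers":0.2,"tx":0,"ty":0,"tz":0,"twist":0},{"fingers":0,"tx":0,"ty":0,"tz":0,"twist":0},{"fingers":0,"tx":0,"ty":0,"tz":0,"twist":0},{"fingers":0,"tx":0,"ty":0,"tz":0,"twist":0}]' 20
python3 -c "
from h import *
go(.5427,.0318,.25,-96.9)"
```

```text
t: 30.38
ee_pos: [0.5425, 0.0319, 0.0478]
tool_rot: [0.0, -0.664, 0.747, 0.0]
wrist_force: [-0.2, 0.7, 0.4]
gripper_width: 0.0854
gripper_force: 0.0
t30.38 pos [0.5425 0.0319 0.0478] th -96.74 tilt [-0.0001 -0.    ] | move [ 0.000e+00 -2.000e-04 -2.022e-01] twist 0.0028 w 0.0854 j [-0.18 -0.02 -0.36  1.23  0.   -1.64]
```

```bash

python3 -m creep '[{"fingers":0,"tx":0,"ty":0,"tz":-0.03,"twist":0},{"fingers":0,"tx":0,"ty":0,"tz":-0.05,"twist":0},{"fingers":0,"tx":0,"ty":0,"tz":-0.06,"twist":0},{"fingers":0,"tx":0,"ty":0,"tz":-0.06,"twist":0},{"fingers":0,"tx":0,"ty":0,"tz":-0.04,"twist":0},{"fingers":0,"tx":0,"ty":0,"tz":0,"twist":0},{"fingers":0,"tx":0,"ty":0,"tz":0,"twist":0}]' | head -2
python3 -c "
from h import *
np.set_printoptions(precision=4,suppress=True)
go(.5427,.0318,.25,-96.9)
im,p=snap('wrist','w8'); g=im.mean(2)
psi=np.radians(-6.77); S=np.array([.5595,.1654])
def P(x,y): return S+np.array([x*np.cos(psi)-y*np.sin(psi),x*np.sin(psi)+y*np.cos(psi)])
pr=lambda x,y,z: proj(p,[[*P(x,y),z]])[0]
# axial profile on top of the parts (z picked per part)
for y in range(-36,-226,-2):
  y=y/1e3; z=.0745 if y>-.047 else .078 if y>-.11 else .09 if y>-.16 else .086
  u=pr(0,y,z); v=g[int(round(u[1])),int(round(u[0]))] if 0<=u[1]<399 else -1
  print('%d:%d,%d=%d'%(y*1000,u[0],u[1],v),end=' ')
"
```

```text
t: 31.25
ee_pos: [0.5424, 0.0318, 0.287]
t31.25 pos [0.5424 0.0318 0.287 ] th -96.74 tilt [-0.0001  0.0007] | move [-0.     -0.0004  0.037 ] twist 0.0028 w 0.0858 j [-0.18 -0.05  0.04  1.66  0.   -1.64]
-36:316,250=156 -38:316,249=157 -40:316,247=156 -42:316,245=165 -44:316,244=122 -46:316,242=94 -48:316,242=94 -50:316,241=135 -52:316,239=187 -54:316,237=192 -56:316,236=101 -58:316,234=81 -60:316,233=80 -62:316,231=85 -64:316,229=85 -66:316,228=77 -68:316,226=76 -70:316,225=75 -72:316,223=144 -74:316,221=168 -76:316,220=170 -78:316,218=170 -80:316,216=169 -82:316,215=172 -84:316,213=173 -86:316,211=173 -88:316,210=171 -90:316,208=170 -92:316,206=170 -94:316,205=174 -96:316,203=192 -98:316,201=191 -100:316,199=191 -102:316,198=192 -104:316,196=191 -106:316,194=192 -108:316,192=74 -110:316,194=192 -112:316,192=74 -114:316,190=32 -116:316,189=18 -118:316,187=41 -120:316,185=16 -122:316,183=18 -124:316,181=19 -126:316,179=15 -128:316,178=17 -130:316,176=16 -132:316,174=16 -134:316,172=18 -136:316,170=19 -138:316,168=19 -140:316,166=17 -142:316,164=17 -144:316,163=18 -146:316,161=19 -148:316,159=18 -150:316,157=20 -152:316,155=42 -154:316,153=19 -156:316,151=19 -158:315,149=22 -160:316,146=17 -162:315,144=112 -164:315,142=119 -166:315,140=119 -168:315,138=118 -170:315,136=102 -172:315,134=99 -174:315,132=100 -176:315,130=99 -178:315,128=99 -180:315,126=100 -182:315,124=99 -184:315,122=99 -186:315,120=99 -188:315,118=100 -190:315,116=100 -192:315,114=101 -194:315,112=100 -196:315,110=100 -198:315,108=100 -200:315,106=100 -202:315,103=100 -204:315,101=100 -206:315,99=100 -208:315,97=101 -210:315,95=100 -212:315,93=101 -214:315,91=100 -216:315,88=101 -218:315,86=101 -220:315,84=87 -222:315,82=80 -224:315,80=128
```

```bash

python3 -m creep '[{"fingers":0,"tx":0.0443,"ty":0.0086,"tz":-0.002,"twist":0},{"fingers":0,"tx":0.0443,"ty":0.0086,"tz":-0.002,"twist":0},{"fingers":0,"tx":0.0443,"ty":0.0086,"tz":-0.002,"twist":0},{"fingers":0,"tx":0.0443,"ty":0.0086,"tz":-0.002,"twist":0},{"fingers":0,"tx":0.0443,"ty":0.0086,"tz":-0.002,"twist":0},{"fingers":0,"tx":0.0443,"ty":0.0086,"tz":-0.002,"twist":0},{"fingers":0,"tx":0,"ty":0,"tz":0,"twist":0.175},{"fingers":0,"tx":0,"ty":0,"tz":0,"twist":0.175},{"fingers":0,"tx":0,"ty":0,"tz":0,"twist":0.175},{"fingers":0,"tx":0,"ty":0,"tz":0,"twist":0.175},{"fingers":0,"tx":0,"ty":0,"tz":0,"twist":0.175},{"fingers":0,"tx":0,"ty":0,"tz":0,"twist":0.175},{"fingers":0,"tx":0,"ty":0,"tz":0,"twist":0.175},{"fingers":0,"tx":0,"ty":0,"tz":0,"twist":0.175},{"fingers":0,"tx":0,"ty":0,"tz":0,"twist":0},{"fingers":0,"tx":0,"ty":0,"tz":0,"twist":0}]' | head -2
python3 -c "
from h import *
np.set_printoptions(precision=4,suppress=True)
go(.46,-.226,.3,183)
im,p=snap('wrist','w9'); g=im.mean(2)
for n,X in dict(post=[.46,-.226,.2],b1=[.49,-.201,.045],b2=[.49,-.251,.045],b3=[.43,-.201,.045],b4=[.43,-.251,.045],dial=[.395,-.226,.15]).items(): print(n,proj(p,[X])[0].round(0))
s=cv2.resize(g[60:360,180:460].astype(np.float32),(70,75),interpolation=cv2.INTER_AREA)
for i,r in enumerate(s): print('%3d '%(60+4*i)+''.join('.:-=+*#%@ABCDEF'[min(14,int(v/17))] for v in r))
"
```

```text
t: 33.3
ee_pos: [0.4598, -0.2259, 0.299]
t33.30 pos [ 0.4598 -0.2259  0.299 ] th -176.73 tilt [0.0009 0.001 ] | move [-0.0002 -0.0001 -0.001 ] twist 0.0047 w 0.0857 j [-0.71 -0.13 -0.01  1.69  0.   -0.77]
post [316. 204.]
b1 [335. 187.]
b2 [295. 184.]
b3 [339. 137.]
b4 [297. 135.]
dial [321. 111.]
 60 @@@@*=-+++++=:=%%%%%@@@@@@@@@@@AAAAAAA%********+*+-:-----:.....:-----=
 64 @%===+--+++==-:+%%%%@@@@@@@@@@AAAAAAA@************=:-===-:.....:-----=
 68 @@*====--=====::#%%%@@@@@@@@@@AAAAAAA#************+::===--:.:-::-:---=
 72 A@@=====:--====:#%%@@@@@@@@@@AAAAAAA%**************-:-==-:------------
 76 @@+---=+-:--===--#%%@@@@@@@@@AAAAAA@***************=:-=--:-----===:---
 80 %=---=++=--:=++=-+%%@@@@@@@@@@@@@A@#**+++++********+::---::--==+++:---
 84 @=::==+@%---+++=:+%%%@@@@@@@@@@@@@%*++++++++*******+-:---:--=+++++----
 88 @@=-#*%@A#--=+=:*@@%%%@@@@@@@@@@@%**++++++++******++=::---==++++++=:--
 92 @@@@@@@@A@+----#@@@@%%%%%@@@@@@@@***++++++++*****+++=--=====++++++=:--
 96 @@@@@@@@@A@=:-#@@@@@@%%%%%@@@%%%*+++++++++++****+++=========++++++*=--
100 @@@@@@@@@@A%*#+#@@@@%%%%%@@A##@A%###***++******
[... 4123 characters left out ...]
AAAAAAAAAAAAAA*........-=
324 -.......:@AAAAAAAAAAAAAAAAAAAAAA%*#AAAAA+::+AAAAAAAAAAAAAAA@:.......==
328 -.......+AAAAAAAAAAAAAAAAAAAAAAA*+*A@@%#+=+*AAAAAAAAAAAAAAAA=......:=-
332 ........@AAAAAAAAAAAAAAAAAAAAAAA%%*++**#%#*%@AAAAAAAAAAAAAAA%.........
336 .......=AAAAAAAAAAAAAAAAAAAAAAAAAA@@@%#**+=#@AAAAAAAAAAAAAAAA-........
340 .......#AAAAAAAAAAAAAAAAAAAAAAAABCA+:...-*=*@AAAAAAAAAAAAAAAA#........
344 ......-@AAAAAAAAAAAAAAAAAAAAAAAABBB-.....:==@AAAAAAAAAAAAAAAA@:.......
348 ......*AAAAAAAAAAAAAAAAAAAAAAAAAA@=:......-=%AAAAAAAAAAAAAAAAA*.......
352 .....:@AAAAAAAAAAAAAAAAAAAAAAAAAA%:..:::::=+#AAAAAAAAAAAAAAAAA@.......
356 .....=AAAAAAAAAAAAAAAAAAAAAAAAAAA%:.::::::%@#AAAAAAAAAAAAAAAAAA=......
```

```bash
python3 -c "
from h import *
im=cv2.imread('pics/w9.png'); g=im.mean(2)
print('    '+''.join(str(c//10%10) if c%10==0 else ' ' for c in range(280,345)))
for r in range(92,206,2): print('%3d '%r+''.join('0123456789ABCDEFGHIJ'[min(19,int(v/9))] for v in g[r,280:345]))
"
```

```text
8         9         0         1         2         3         4    
 92 FFFFFGGFFFFFFFFFFFFFFFFFFFFFFFFFD99AAAAAAAAA987777777777777777777
 94 FGFFFGGGGFFFGFFFFFFGGGGGGFFFGFFD989AAAAAAAAA987777777877777777787
 96 DEFFFFGGGGGGGGGGGGGGGGGGGGFGFED9889AAAAA9AAA987777777777777777777
 98 DEEGGGGGGGGGGGGFFEEEEEEEEEEED988888888888998877777777777777777777
100 EEFGGGGGGGGHGEBA9ABCDDEEEFFGHFBAAAAB9999999999A9A9998888777777778
102 EFGGGGGGGHHHGDABCDEFFGGGHHIIJIDCCDDDDDDCCCCCCCBBBBBAAAA9998777778
104 FFFFFFFFGHHHFAABCDEFFGGGHIIIIHDCDDDDDDDDCCCCCCCBBBAAAAAA998777778
106 GGGGGGGGGGGGE9ABCDEFGGGGHIIIDCCDDDDDDDDDDCCCCCBBBBBBBAA9988777789
108 GGGGGGGGGGGGE9ACDDEFGHHHIJJIDCCCDDDDDDDDCCCCCBBBBBBBAAA9988777778
110 GGGGGGGGGGGGE9ACDEFGGHIIHDCCCCCCCDDDDDDCCCCCBBBBBBBBAAA9987777877
112 GGGGGGGGGGGGEAACDEFGHHGDCCCCCCCCCDDDDDDCCCCCCCCBBBBAAA99987777777
114 GGGGGGGGGGGGFBACDEFGHHGCBCCCCDDDDDDDDDDDDDCCCCCBBBBAAA99987777778
116 GGGGGGGGGGGGGEBCDEFFGGGCBCCCCDDDDDDDDDDDDDCCCBBBBBBAAA99987778888
118 GGGGGGGGGGGGGEBCDEEDABBBCCCCCCDDDDDDDDDDDCCCCBBBBBAAAA99987777777
120 GGGGGGGGGGGGGEBCDDAAAAABBCCCCCCDDDDDDDDDCCCCCBBBBB
[... 2255 characters left out ...]

186 AAAAAAAAAAAAAAAAA9999964444455555555555555555433333111111111114AG
188 AAAAAAAAAAAAAAAAAAAAA964444455555555555555555434433111011111114AG
190 AAAAAAAAAAAAAAAAAAAAA975445555555555555555555544444211122111126CH
192 AAAAAAAAAAAAAAAAAAAAA97555555555555555555555555555AGGGGGGGGGGGGGH
194 AAAAAAAAAAAAAAAAAAAAA97555555555555555555555555556BHHHHHHHHHHHHHH
196 AAAAAAAAAAAAAAAAAAAAA97555566666666666666666655556BHHHHHHHHHHHHHH
198 AAAAAAAAAAAAAAAAAAAAA9755579A976666666666666666678CHHHHHHHHHHHHHH
200 AAAAAAAAAAAAAAAAAAAAAAAAAAABBA877777777666678CHHHHHHHHHHHHHHHHHHH
202 AAAAAAAAAAAAAAAAAAAAAAAAAAABBBBBBBBBBABBA8889DHHHHHHHHHHHHHHHHHHH
204 AAAAAAAAAAAAAAAAAAAAAAAAAAABBABBBBBBBBBBBBAABEHHHHHHHHHHHHHHHHHHH
```

```bash
python3 -c "
from h import *
im=cv2.imread('pics/w9.png').astype(int)
for r in range(194,218): print('%3d '%r+' '.join('%d'%v for v in im[r,298:332].sum(1)//3), '| rb', *(im[r,300:330:3,2]-im[r,300:330:3,0]))
"
```

```text
194 92 93 91 86 65 49 47 47 47 50 51 50 51 50 50 50 51 52 51 52 52 51 51 51 52 52 52 49 46 46 47 59 105 155 | rb 5 0 2 2 2 2 3 3 2 1
195 94 94 93 87 66 50 46 47 48 53 53 53 52 53 54 54 52 54 53 53 54 52 54 54 53 54 54 52 47 46 48 61 105 152 | rb 5 2 2 3 3 3 2 3 2 0
196 93 92 92 87 66 49 46 46 49 56 57 57 56 57 58 58 56 57 56 58 58 58 57 59 57 57 56 53 47 46 47 60 106 153 | rb 5 0 1 2 3 4 3 2 3 0
197 94 93 93 87 68 48 47 46 50 60 63 63 58 57 58 58 56 56 57 59 58 59 61 59 57 57 56 53 48 47 47 61 107 154 | rb 5 0 1 2 2 3 4 2 3 0
198 94 94 94 88 69 52 52 51 63 87 95 87 63 58 57 59 57 56 57 57 59 59 58 58 57 58 59 58 61 62 63 72 112 156 | rb 4 2 3 4 2 3 3 3 4 2
199 94 93 93 90 82 79 79 80 86 98 100 92 71 59 58 58 57 57 58 58 58 59 59 58 58 59 64 91 126 129 129 130 140 159 | rb 5 4 5 5 2 3 3 3 3 6
200 94 95 94 94 93 92 93 93 94 99 100 94 77 65 64 65 63 63 63 64 63 62 60 59 59 64 78 110 153 157 157 157 158 160 | rb 6 5 5 4 3 3 3 3 4 9
201 94 95 95 94 94 94 93 94 97 99 99 97 96 97 96 97 96 95 96 93 84 83 77 63 60 66 84 117 154 158 157 159 158 158 | rb 5 6 5 5 5 5 4 3 5 9
202 94 94 94 94 94 9
[... 1647 characters left out ...]
3 154 154 154 154 154 154 155 157 159 159 159 160 160 159 | rb 5 4 4 5 6 9 9 7 9 9
214 92 92 91 91 92 90 91 91 91 91 91 91 96 117 149 154 156 158 158 159 159 158 158 157 158 158 159 158 157 158 157 158 157 158 | rb 5 5 4 4 8 9 9 8 9 9
215 95 95 94 94 94 94 94 94 93 93 96 103 120 151 158 158 156 157 156 157 156 156 156 156 156 156 157 157 157 156 157 156 157 157 | rb 6 5 5 6 9 8 8 9 9 8
216 94 94 94 94 93 94 94 94 94 96 116 152 157 160 160 160 160 160 160 161 161 159 160 159 160 158 158 158 158 157 158 157 157 157 | rb 6 6 6 8 8 8 10 8 8 10
217 93 93 93 93 93 94 93 94 94 97 120 158 162 162 162 163 162 162 163 162 162 163 162 162 162 162 162 162 161 160 161 160 160 160 | rb 6 5 5 9 8 8 9 9 9 8
```

```bash

python3 -m creep '[{"fingers":0,"tx":0,"ty":-0.0005,"tz":0.03,"twist":-0.01},{"fingers":0,"tx":0,"ty":0,"tz":0.04,"twist":0},{"fingers":0,"tx":0,"ty":0,"tz":0.03,"twist":0},{"fingers":0,"tx":0,"ty":0,"tz":0.02,"twist":0},{"fingers":0,"tx":0,"ty":0,"tz":0.013,"twist":0},{"fingers":0,"tx":0,"ty":0,"tz":0,"twist":0},{"fingers":0.6,"tx":0,"ty":0,"tz":0,"twist":0},{"fingers":0.6,"tx":0,"ty":0,"tz":0,"twist":0},{"fingers":0.6,"tx":0,"ty":0,"tz":0,"twist":0},{"fingers":0.6,"tx":0,"ty":0,"tz":0,"twist":0},{"fingers":0.6,"tx":0,"ty":0,"tz":0,"twist":0}]' 20
python3 -c "
from h import *
go(.46,-.226,.166,183.9)"
```

```text
t: 34.72
ee_pos: [0.4601, -0.2266, 0.1668]
tool_rot: [0.0, -0.032, 1.0, 0.0]
wrist_force: [0.3, 0.8, -0.3]
gripper_width: 0.0339
gripper_force: 0.0
t34.73 pos [ 0.4601 -0.2266  0.1668] th -176.38 tilt [-0.0001  0.    ] | move [0.     0.0006 0.0008] twist -0.0049 w 0.0339 j [-0.71 -0.17 -0.28  1.45  0.   -0.78]
```

```bash

python3 -m creep '[{"fingers":0.75,"tx":0,"ty":0,"tz":0,"twist":0},{"fingers":0.8,"tx":0,"ty":0,"tz":0,"twist":0},{"fingers":0.85,"tx":0,"ty":0,"tz":0,"twist":0},{"fingers":1,"tx":0,"ty":0,"tz":0,"twist":0},{"fingers":1,"tx":0,"ty":0,"tz":0,"twist":0}]' 20 | tail -3
python3 -m creep '[{"fingers":1,"tx":0,"ty":0,"tz":0,"twist":0},{"fingers":1,"tx":0,"ty":0,"tz":0,"twist":0},{"fingers":1,"tx":0,"ty":0,"tz":0,"twist":0}]' 100
python3 -c "
from h import *
go(.46,-.226,.166,183.9);print(manip.state()['ft_torque'])"
```

```text
wrist_force: [0.3, -0.7, -0.0]
gripper_width: 0.0139
gripper_force: 20.3
t: 35.72
ee_pos: [0.4602, -0.2267, 0.167]
tool_rot: [0.0, -0.032, 1.0, -0.0]
wrist_force: [1.8, -1.2, 2.2]
gripper_width: 0.0124
gripper_force: 98.4
t35.73 pos [ 0.4602 -0.2267  0.167 ] th -176.38 tilt [-0.0004 -0.0003] | move [0.0002 0.0007 0.001 ] twist -0.0049 w 0.0124 j [-0.71 -0.17 -0.28  1.45  0.   -0.78]
[-0.37328468 -0.13485243  0.01855366]
```

```bash

python3 -m creep '[{"fingers":1,"tx":0,"ty":0,"tz":-0.005,"twist":0},{"fingers":1,"tx":0,"ty":0,"tz":-0.015,"twist":0},{"fingers":1,"tx":0,"ty":0,"tz":-0.03,"twist":0},{"fingers":1,"tx":0,"ty":0,"tz":-0.03,"twist":0},{"fingers":1,"tx":0,"ty":0,"tz":-0.03,"twist":0},{"fingers":1,"tx":0,"ty":0,"tz":-0.015,"twist":0},{"fingers":1,"tx":-0.0163,"ty":0.0241,"tz":0,"twist":0},{"fingers":1,"tx":-0.0163,"ty":0.0241,"tz":0,"twist":0},{"fingers":1,"tx":-0.0163,"ty":0.0241,"tz":0,"twist":0},{"fingers":1,"tx":-0.0163,"ty":0.0241,"tz":0,"twist":0},{"fingers":1,"tx":-0.0163,"ty":0.0241,"tz":0,"twist":0},{"fingers":1,"tx":-0.0163,"ty":0.0241,"tz":0,"twist":0},{"fingers":1,"tx":-0.0163,"ty":0.0241,"tz":0,"twist":0},{"fingers":1,"tx":-0.0163,"ty":0.0241,"tz":0,"twist":0},{"fingers":1,"tx":-0.0163,"ty":0.0241,"tz":0,"twist":0},{"fingers":1,"tx":-0.0163,"ty":0.0241,"tz":0,"twist":0},{"fingers":1,"tx":0,"ty":0,"tz":0,"twist":0.0603},{"fingers":1,"tx":0,"ty":0,"tz":0,"twist":0.0603},{"fingers":1,"tx":0,"ty":0,"tz":0,"twist":0.0603},{"fingers":1,"tx":0,"ty":0,"tz":0,"twist":0}]' 
python3 -c "
from h import *
go(.6075,.0237,.167,173.23);print(manip.state()['ft_torque'])
im,p=snap('wrist','w10'); im=im.astype(int); g=im.mean(2)
np.set_printoptions(suppress=True)
for n,X in dict(roller=[.5426,.0313,.09],tip=[.543,.0313,.098+.124],dialtop=[.543,.0313,.28],post=[.607,.0237,.324],thin=[.5525,.117,.07],thick=[.5325,-.053,.07]).items(): print(n,proj(p,[X])[0].round(0))
s=cv2.resize(g.astype(np.float32),(107,67),interpolation=cv2.INTER_AREA)
for i,r in enumerate(s[:58]): print('%3d '%(6*i)+''.join('0123456789ABCDEF'[min(15,int(v/15))] for v in r[20:85]))
"
```

```text
t: 38.22
ee_pos: [0.6073, 0.0243, 0.2911]
tool_rot: [-0.001, 0.059, 0.998, 0.0]
wrist_force: [0.1, 0.1, -7.4]
gripper_width: 0.0126
gripper_force: 98.4
t38.23 pos [0.6073 0.0243 0.2911] th 173.28 tilt [0.0014 0.0002] | move [-0.0005 -0.0006  0.1241] twist 0.0010 w 0.0126 j [-0.17  0.15  0.26  1.68  0.   -0.06]
[-0.02006702 -0.03959979  0.00665943]
roller [316. 107.]
tip [315. 120.]
dialtop [314. 132.]
post [314. 314.]
thin [399. 106.]
thick [234. 106.]
  0 AAAAAAA75569A99AAA9555566666666666666669BBBBBB99999999999999999AA
  6 BBBBBAA96799AAAAAA9655566666666666666669BBBBBA99999999999999999AA
 12 AAAAAAAA999999AAAAA75556666666666666666ABBBBBA99999999999999999AB
 18 AAAAAAA9AAAAAAAAAAA75556666666666666669BBBBBBA99999999999999999BB
 24 AABAAAA99AAAAAAAAAA85566666666666666669BBBBAAA99999999999999999BB
 30 AAAAAAAAAAAAAAAAAAA7556666666666666666ABBBBBBA99999999999999999AA
 36 AAAAABAAAAAAAAAAAAA8556666666666666666BBBBBBA99999999999999999AAA
 42 AABAAAAAAAAAAAAAAAA8555666666666666667ABBBBA999999999999999999AAA
 48 AAAAAAAAAAAAAAAAAAA9555666666666666667BBBBB9999999999999999999AAB
 54 AAAAAAAAA
[... 2716 characters left out ...]

288 BBBBBBBB511111103ABBBBBBA10232233332132008BBBBBBBBBBBBBBBBBBBBBAA
294 BBBBBBBB501111104BBBBBBB800232233333133005BBBBBBBBBBBBBBBBBBBA755
300 BBBBBBBB500111118BBBBBBA3000122444432200029BBBBBBBBBBBBBBBBBBA544
306 BBBBBBBB92000014768ABBB50000012444431000002BBBB8679BBBBBBBBBBA546
312 BBBBBBBBB94112210004A851000000244443000000037A700014ABBBBBBBBA549
318 BBBBBBBBBBBA830000011000000000244443000000000110000028BBBBBBBA44A
324 BBBBBBBBBBA61000000000000000002444430000000000000000015ABBBBBA449
330 679BBBBBB930000000000000000000499996000000000000000000028BBBBA44B
336 449BBBBA61000000000000000000006BBBB80000000000000000000015ABB944A
342 447ABB9300000000000000000000017BBBB9100000000000000000000028B944B
```

```bash

python3 -m creep '[{"fingers":1,"tx":-0.0003,"ty":-0.0006,"tz":0.01,"twist":0},{"fingers":1,"tx":0,"ty":0,"tz":0.025,"twist":0},{"fingers":1,"tx":0,"ty":0,"tz":0.03,"twist":0},{"fingers":1,"tx":0,"ty":0,"tz":0.025,"twist":0},{"fingers":1,"tx":0,"ty":0,"tz":0.015,"twist":0},{"fingers":1,"tx":0,"ty":0,"tz":0.008,"twist":0},{"fingers":1,"tx":0,"ty":0,"tz":0,"twist":0},{"fingers":1,"tx":0,"ty":0,"tz":0,"twist":0}]' 
python3 -c "
from h import *
go(.6075,.0237,.167,173.23);print(manip.state()['ft_torque'])
im,p=snap('wrist','w11'); g=im.mean(2)
for n,X in dict(tip=[.543,.0313,.11],dialtop=[.543,.0313,.167],rol1=[.5460,.056,.09],rol2=[.5401,.0065,.09]).items(): print(n,proj(p,[X])[0].round(0))
s=cv2.resize(g.astype(np.float32),(160,100),interpolation=cv2.INTER_AREA)
for i,r in enumerate(s[12:60]): print('%3d '%(4*i+48)+''.join('0123456789ABCDEF'[min(15,int(v/15))] for v in r[50:110]))
"
```

```text
t: 39.28
ee_pos: [0.6083, 0.0235, 0.1799]
tool_rot: [0.001, 0.059, 0.998, -0.0]
wrist_force: [-0.8, -0.0, -6.6]
gripper_width: 0.0128
gripper_force: 98.4
t39.27 pos [0.6083 0.0235 0.1799] th 173.26 tilt [-0.0016  0.    ] | move [0.0008 0.0001 0.0129] twist 0.0005 w 0.0128 j [-0.18  0.12  0.03  1.47  0.   -0.06]
[ 0.01193767 -0.03894725 -0.01972185]
tip [316. 118.]
dialtop [316. 129.]
rol1 [353. 115.]
rol2 [279. 115.]
 48 ABBB76666666666777777777777777777777777BBBBBAAAAAAAAAAAAAAAA
 52 BBBB86666666666777777777777777777766667ABBBAAAAAAAAAAAAAAAAA
 56 BBBB96666666656666766677777767777777778BCBBAAAAAAAAAAAAAAAAA
 60 BBBBA6666665444555555677777777777777778CCCCAAAAAAAAAAAAAAAAA
 64 ABBBA555555444444555567777777777777777ACCCCAAAAAAAAAAAAAAAAA
 68 AABB93333333333223555577777667777777669BBBBAAAAAAAAAAAAAAAAA
 72 BBBBA3333333333211455577765555555555559AAAAAAAAAAAAAAAAAAAA9
 76 BBBBA4333333333211344455444444445555559999AA99AAAAAAAAAAAAA9
 80 BBBBB43333333332113444443333333344444699998888899AAA99AAAAA8
 84 BBBBB5333233333211341011000000000001029942145555555556AAAAA6
 88 8777765544554454334400110
[... 1740 characters left out ...]
7777777777522222244444233335677BCCCCCCCCCCCCCCCCCC
200 CCCCCCB7777777777777763333344444333336777BCCCCCCCCCCCCCCCCCC
204 CCCCCCA7777777777777763333344444333337777CCCCCCCCCCCCCCCCCCC
208 CCCCCCB777777777777777333334444433335BB9BCCCCCCCCCCCCCCCCCCC
212 CCCCCCB777777777777777332224444422235CCCCCCCCCCCCCCCCCCCCCCC
216 CCCCCCB777777777777777331114444311136CCCCCCCCCCCCCCCCCCCCCCC
220 CCCCCCB777777777777777321113444311126CCCCCCCCCCCCCCCCCCCCCCC
224 CCCCCCB777777777777777421112222211126AAABCCCCCCCCCCCCCCCCCCC
228 CCCCCCB7777777777777777311111111111100106CCCCCCCCCCCCCCCCCCC
232 CCCCCCB7777777777777777322222222222100003CCCCCCCCCCCCCCCCCCC
236 CCCCCCC7777777777777777322222222222100003CCCCCCCCCCCCCCCCCCC
```

```bash

python3 -m creep '[{"fingers":1,"tx":0.0005,"ty":0,"tz":0.005,"twist":0},{"fingers":1,"tx":0,"ty":0,"tz":0.003,"twist":0},{"fingers":1,"tx":0,"ty":0,"tz":0.001,"twist":0},{"fingers":1,"tx":0,"ty":0,"tz":0,"twist":0},{"fingers":1,"tx":0,"ty":0,"tz":0,"twist":0}]' 
python3 -c "
from h import *
go(.6075,.0237,.167,173.23);print(manip.state()['ft_torque'])"
```

```text
t: 39.95
ee_pos: [0.6073, 0.0237, 0.1699]
tool_rot: [0.0, 0.059, 0.998, 0.0]
wrist_force: [-0.0, -0.1, -7.5]
gripper_width: 0.0125
gripper_force: 98.4
t39.95 pos [0.6073 0.0237 0.1699] th 173.26 tilt [-0.0002  0.0001] | move [-0.0002  0.      0.0029] twist 0.0005 w 0.0125 j [-0.18  0.12  0.01  1.45  0.   -0.06]
[ 0.0080532  -0.05804553  0.03028956]
```

```bash

python3 -m creep '[{"fingers":1,"tx":0,"ty":0,"tz":0.0012,"twist":0},{"fingers":1,"tx":0,"ty":0,"tz":0.0008,"twist":0},{"fingers":1,"tx":0,"ty":0,"tz":0.0005,"twist":0},{"fingers":1,"tx":0,"ty":0,"tz":0,"twist":0},{"fingers":1,"tx":0,"ty":0,"tz":0,"twist":0}]' 
python3 -c "
from h import *
go(.6075,.0237,.167,173.23);print(manip.state()['ft_torque'])"
```

```text
t: 40.58
ee_pos: [0.6073, 0.0237, 0.1673]
tool_rot: [0.0, 0.059, 0.998, 0.0]
wrist_force: [-0.1, 0.2, -7.2]
gripper_width: 0.0127
gripper_force: 98.4
t40.58 pos [0.6073 0.0237 0.1673] th 173.26 tilt [-0.0001  0.0001] | move [-0.0002  0.      0.0003] twist 0.0005 w 0.0127 j [-0.18  0.12  0.    1.45  0.   -0.06]
[ 0.03919701 -0.05731125  0.02073674]
```

```bash

python3 -m creep '[{"fingers":1,"tx":0,"ty":0,"tz":0.0004,"twist":0},{"fingers":1,"tx":0,"ty":0,"tz":0.0004,"twist":0},{"fingers":1,"tx":0,"ty":0,"tz":0,"twist":0},{"fingers":1,"tx":0,"ty":0,"tz":0,"twist":0}]' 
python3 -c "
from h import *
go(.6075,.0237,.167,173.23);print(manip.state()['ft_torque'])"
```

```text
t: 41.08
ee_pos: [0.6075, 0.0237, 0.167]
tool_rot: [0.0, 0.059, 0.998, -0.0]
wrist_force: [-1.4, 0.2, -0.4]
gripper_width: 0.0125
gripper_force: 99.2
t41.08 pos [0.6075 0.0237 0.167 ] th 173.26 tilt [-0.0008  0.    ] | move [-0.      0.0001  0.    ] twist 0.0005 w 0.0125 j [-0.18  0.12  0.    1.45  0.   -0.06]
[0.02479024 0.20567965 0.0166434 ]
```

```bash

python3 -m creep '[{"fingers":0.8,"tx":0,"ty":0,"tz":0,"twist":0},{"fingers":0.7,"tx":0,"ty":0,"tz":0,"twist":0},{"fingers":0.5,"tx":0,"ty":0,"tz":0,"twist":0},{"fingers":0.3,"tx":0,"ty":0,"tz":0,"twist":0},{"fingers":0.3,"tx":0,"ty":0,"tz":0,"twist":0},{"fingers":0.3,"tx":0,"ty":0,"tz":0,"twist":0},{"fingers":0.3,"tx":0,"ty":0,"tz":-0.02,"twist":0},{"fingers":0.3,"tx":0,"ty":0,"tz":-0.04,"twist":0},{"fingers":0.3,"tx":0,"ty":0,"tz":-0.05,"twist":0},{"fingers":0.3,"tx":0,"ty":0,"tz":-0.04,"twist":0},{"fingers":0.3,"tx":0,"ty":0,"tz":0,"twist":0},{"fingers":0.3,"tx":0,"ty":0,"tz":0,"twist":0}]' 20
python3 -c "
from h import *
go(.6075,.0237,.32,173.23)
im,p=snap('wrist','w12'); g=im.mean(2)
for n,X in dict(tip=[.543,.0313,.098],dialtop=[.543,.0313,.156],d1=[.5454,.051,.136],d2=[.5406,.0115,.136],posttop=[.6075,.0237,.2],rol1=[.5460,.056,.09],rol2=[.5401,.0065,.09]).items(): print(n,proj(p,[X])[0].round(0))
s=cv2.resize(g.astype(np.float32),(160,100),interpolation=cv2.INTER_AREA)
for i,r in enumerate(s[15:65]): print('%3d '%(4*i+60)+''.join('0123456789ABCDEF'[min(15,int(v/15))] for v in r[45:115]))
"
```

```text
t: 42.58
ee_pos: [0.6073, 0.0237, 0.3168]
tool_rot: [0.0, 0.059, 0.998, 0.0]
wrist_force: [0.2, -0.3, -0.8]
gripper_width: 0.0601
gripper_force: 0.0
t42.58 pos [0.6073 0.0237 0.3168] th 173.26 tilt [-0.0005  0.0001] | move [-0.0002  0.0001 -0.0032] twist 0.0005 w 0.0601 j [-0.18  0.17  0.32  1.73  0.   -0.06]
tip [317. 106.]
dialtop [316. 110.]
d1 [338. 109.]
d2 [295. 109.]
posttop [317. 196.]
rol1 [340. 106.]
rol2 [293. 106.]
 60 99999999999999985555666666666666666666668AAAAAAAA988888888888888888888
 64 99999999999999985555666666666666666666668AAAAAAAA988888888888888888888
 68 99999999999999985555655554544666666666669AAAAAAAA998888888888888888888
 72 9999999999999999554444333444466666666666AAAAAAAA9888888888888888888888
 76 9999999999999999554223333234456655555556999A99998898888889999999999888
 80 99999999999999996542222332244444443344468888888999999987888AA988776AAA
 84 9999999999999999754222233223222222222225885566666688888685899763335BBB
 88 9999999999999987644433444334101000000011761455554489999666888753336BBB
 92 99999999999999755555555555551010000000117514655555888886A99854333
[... 2380 characters left out ...]
AAAAAAAAAAAAAAA999AAAAAAA
224 977AAAAAAAAAAAAAAA77699989887876666AAAAAAAAAAAAAAAAAAAAAAA9645568AAAAA
228 AAAAAAAAAAAAAAAAAAAAAAAAAAAAAAA9889AAAAAAAAAAAAAAAAAAAAAA955887789AAAA
232 AAAAAAAAAAAAAAAAAAAAAAAAAAAAAAAAAAAAAAAAAAAAAAAAAAAAAAAAA65868AA989AAA
236 AAAAAAAAAAAAAAAAAAAAAAAAAAAAAAAAAAAAAAAAAAAAAAAAAAAAAAAAA586BCCCCBAAAA
240 AAAAAAAAAAAAAAAAAAAAAAAAAAAAAAAAAAAAAAAAAAAAAAAAAAAAAAAAA579CCCCCCBAAA
244 AAAAAAAAAAAAAAAAAAAAAAAAAAAAAAAAAAAAAAAAAAAAAAAAAAAAAAAAA77CCCCCCCBAAA
248 AAAAAAAAAAAAAAAAAAAAAAAAAAAAAAAAAAAAAAAAAAAAAAAAAAAAAAAAA97BCCCCCCBAAA
252 AAAAAAAAAAAAAAAAAAAAAAAAAAAAAAAAAAAAAAAAAAAAAAAAAAAAAAAAAAAACCCCCBAAAA
256 AAA98889AAAAAAAAAAAAAAAAAAAAAAAAAAAAAAAAAAAAAAAAAAA9AAAAAAAAACCCBAAAAA
```

```bash
python3 -c "
from plant import manip
print(manip.sign_off())"
```

```text
the job is handed in; nothing more can be done
None
```

The set-up is done and handed in at about 43 s: shaft in both V-blocks with about 5 mm to the stop screw, gauge standing behind it with its dial centred over the roller. The final checks were read by code from the camera pictures; sign-off returned no verdict.

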